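# Pack the bento-making kit into its fitted case

## Task

Unlock the egg mold by pressing its red release button fully down, give the lid a quarter turn counterclockwise (seen from above) while it is still on the mold, and lift it off. Then pack the kit: press the lid and each of the lunch tools lying on the counter (some may be missing today) fully home, flat, into its own shaped pocket in the white case insert, in whatever order you like. Leave the bento box, the rice bowl and the baking cups where they are; a tool may get knocked while you work, so check that everything is seated.

Things in the scene. Friction and masses are not known exactly. Their poses are not given: they have to be found in the camera images.
- lid_mid (a point): egg mold lid, at its centre, 17 mm above its underside. Aluminium disc 68 mm across, 12 mm thick; two lugs along its +x and -x (96 mm tip to tip, 20 mm wide, 4 to 12 mm above the underside); yellow grip bar on top, 60 mm along x, 20 mm wide, from 12 to 34 mm above the underside. 120 g. A half turn about z looks and fits the same. Starts on the mold, its x along the mold's x.
- mold_seat (a point): egg mold, fixed: point on its upright axis, 40 mm above the counter, where the seated lid's underside is. Cup 78 mm across, 44 high, on a 124 mm foot. x points to the button (black housing 64 high), z up. Two hooks 60 high, 41 to 58 mm out on +x and -x, hold the lid's lugs down until it has turned 45 degrees counterclockwise; clockwise is blocked.
- button_top (a point): centre of the top of the red release button, a cap 24 mm across, 80 mm above the counter when up, 81 mm from the mold's axis along its +x. Pressed straight down; moves with the button.
- mold_button (a joint): travel of the release button in m: 0 up (lid cannot turn), 0.012 fully down (lid can turn). Takes about 4 N and stays where it is left. A red peg beside the lug sinks with it and frees the lid.
- paddle_mid (a point): bamboo rice paddle, may be absent; the point half-way along it and 12 mm above its underside. 150 mm long along its x; handle 24 mm wide and 24 mm high from x -75 to +23 mm, blade 56 mm wide and 12 mm thick from x +23 to +75 mm. 80 g, balances near the origin; grip the handle there. Fits one way round only.
- picks_mid (a point): blue food-pick box, may be absent; centre. 84 mm (x) by 28 mm (y) by 26 mm high, 70 g. A half turn fits the same.
- punch_mid (a point): seaweed punch, may be absent; centre, 17 mm above its underside. Black base 74 mm (x) by 40 mm (y) by 16 mm high, orange grip bar 54 mm long along x, 18 mm wide, from 16 to 34 mm high. 100 g. A half turn fits the same.
- cutter_mid (a point): green cross-shaped vegetable cutter, may be absent; centre, 17 mm above its underside. Cross 66 mm by 66 mm with arms 26 mm wide, 14 mm high; grip bar 50 mm long along x, 18 mm wide, from 14 to 34 mm high. 80 g. Any quarter turn fits.
- lid_slot (a point): the lid's pocket: 75 mm (x) by 73 mm (y) crossed by a lug slot 103 mm long (x) and 25 mm wide (y); centre of its floor, axes along the fixed case, z up. Floor 6 mm, insert top 18 mm above the counter. 2.5 mm clearance or more; a sprung nub in each y-side wall at x = 0 stops the item 8 mm short until it is pressed home over its middle with about 10 N.
- paddle_slot (a point): the paddle's pocket: 155 mm long along x; blade part 61 mm wide from x +20.5 to +77.5 mm, handle part 29 mm wide from there to -77.5 mm, so the blade lies towards +x; centre of its floor, axes along the fixed case, z up. Floor 6 mm, insert top 18 mm above the counter. 2.5 mm clearance or more; a sprung nub in each y-side wall at x = 0 stops the item 8 mm short until it is pressed home over its middle with about 10 N.
- picks_slot (a point): the pick box's pocket: 89 mm (x) by 33 mm (y); centre of its floor, axes along the fixed case, z up. Floor 6 mm, insert top 18 mm above the counter. 2.5 mm clearance or more; a sprung nub in each y-side wall at x = 0 stops the item 8 mm short until it is pressed home over its middle with about 10 N.
- punch_slot (a point): the punch's pocket: 79 mm (x) by 45 mm (y); centre of its floor, axes along the fixed case, z up. Floor 6 mm, insert top 18 mm above the counter. 2.5 mm clearance or more; a sprung nub in each y-side wall at x = 0 stops the item 8 mm short until it is pressed home over its middle with about 10 N.
- cutter_slot (a point): the cutter's pocket: a cross 71 mm by 71 mm with arms 31 mm wide; centre of its floor, axes along the fixed case, z up. Floor 6 mm, insert top 18 mm above the counter. 2.5 mm clearance or more; a sprung nub in each y-side wall at x = 0 stops the item 8 mm short until it is pressed home over its middle with about 10 N.
- bento: two-tier red bento box with a black lid, 109 x 179 x 93 mm; bystander; origin at the centre of its underside, z up.
- rice_bowl: white rice bowl, 116 mm across, 60 mm high; bystander; origin at the centre of its underside, z up.
- baking_cups: stack of green baking cups, 72 mm across, 44 mm high; bystander; origin at the centre of its underside, z up.
There are look-alikes about, which are no part of the job. There is more than one size of the part that bears punch_mid; the job needs the middle-sized.

How it is judged:
On the way, in this order (a step that is already met when the one before it is completed fails the run):
1. the release button is fully down (value of joint mold_button above 0.0105 m), for 0.2 s.
2. the lid, still down on the mold, has been turned at least 60 degrees (angle between the x axis of lid_mid and the x axis of mold_seat, either way round above 1.05 rad and horizontal distance between lid_mid and mold_seat below 0.006 m and z of lid_mid in the frame of mold_seat below 0.023 m), for 0.1 s.
3. the lid has been lifted off the mold (z of lid_mid in the frame of mold_seat above 0.045 m), for 0.1 s.
At the end, for the whole second after the job is handed in: The lid and every tool present sit in their own pockets of the case: each centre within 6 mm of the pocket's centre, underside within 3 mm of the pocket floor, tilted less than 0.08 rad, at rest and released; the bento box, rice bowl and baking cups not moved more than 30 mm (horizontal distance between lid_mid and lid_slot below 0.006 m and z of lid_mid in the frame of lid_slot below 0.02 m and angle between each of lid_mid, paddle_mid, picks_mid, punch_mid, cutter_mid's own z axis and vertical below 0.08 rad and horizontal distance between paddle_mid and paddle_slot below 0.006 m and z of paddle_mid in the frame of paddle_slot below 0.015 m and horizontal distance between picks_mid and picks_slot below 0.006 m and z of picks_mid in the frame of picks_slot below 0.016 m and horizontal distance between punch_mid and punch_slot below 0.006 m and z of punch_mid in the frame of punch_slot below 0.02 m and horizontal distance between cutter_mid and cutter_slot below 0.006 m and z of cutter_mid in the frame of cutter_slot below 0.02 m and linear speed of each of lid, paddle, picks, punch, cutter below 0.02 m/s); the robot touches nothing.
It fails at once if the bento box is moved more than 30 mm (distance of bento from where it was at the start of the episode above 0.03 m).
It fails at once if the rice bowl is moved more than 30 mm (distance of rice_bowl from where it was at the start of the episode above 0.03 m).
It fails at once if the stack of baking cups is moved more than 30 mm (distance of baking_cups from where it was at the start of the episode above 0.03 m).
Of paddle, picks, punch, cutter only 3 to 4 are there at a start; the rules pass over those that are not, and their reading is None.
At some moment in a run one of paddle, picks, punch, cutter may be knocked a few centimetres aside while the robot is not near it.
It also fails if it takes over 210 s, if anything falls off the work surface, if the arm or the gripper's body presses on something with over 40 N, if the wrist force passes 120 N, or if a joint passes its speed limit or range.

## Robot

A 6-joint arm with a two-finger parallel gripper is mounted at the origin on the work surface. World frame = base frame: x ahead of the robot, y to its left, z up, the work surface at z = 0. Lengths are in m, angles in rad, forces in N, time in s.
With the tool pointing down it reaches from about 0.25 to 0.725 m from the base axis. Payload 4 kg.
Tool frame: the origin (TCP) lies midway between the tips of the shut fingers; the grasp point (between the pads) lies 19 mm behind it; z points along the fingers, y is the line along which they close (so a half turn about z gives the same grasp; the last joint's range is limited). The gripper opens to 85 mm and grips with 20 to 120 N. Pads are 22 mm wide; open, the fingers measure 114 mm over their backs; the gripper's body (76 mm by 85 mm) begins 54 mm behind the grasp point. The pads swing forward as they close: fully open they stand 13 mm farther back than shut.
Start: joints at [1.341, 0.241, 0.005, 1.335, 0, 1.571], TCP at [0.114, 0.487, 0.231] pointing down, gripper open.
Joint ranges: [-2.72, 2.72], [-1.05, 1.87], [-1.09, 1.28], [-1.99, 2.15], [-1.42, 1.44], [-3.14, 3.14]. Speed limits (rad/s): [2.79, 2.79, 3.14, 3.14, 3.14, 3.14].

## Interface

Orientations are given as a unit quaternion [x, y, z, w].
In Python, from workcell import bot gives the robot as it stands. The module is installed in compiled form; this text tells all that it offers.
- The arm moves only by the tool drive_tool, never from a script. Its arguments are lists of equal length, an entry for each row: "slide": the shift along the tool's x, y, z scaled (see below), a list of three; "rotation": the turn, a rotation vector about the tool's x, y, z scaled (see below), a list of three. A call has exactly 8 rows; each row is the pose to reach, as a shift and turn from the pose commanded when the call began, along the tool's axes at that moment; what a row does not reach only later rows make up. The controller multiplies each number of a shift by 250 mm and each number of a turn by 0.5 rad. A row lasts 1/8 s, in which the tool goes at most 62.5 mm and 10.7 degrees, less where a joint would pass 70% of its speed; a pose out of reach is approached as far as the arm can. A call with a number of a shift or a turn outside -1 to 1 is refused whole. A call with a gripper value outside its range is refused whole. "gripper" is the opening, from 0 (shut) to 1 (fully open), set as the call begins (left out, the last holds). The fingers move at their own pace and stop on an object; the grip force is fixed at half the most. Time passes only in rows, so rows that repeat a pose let the fingers close, or fill a call up. It gives the time, the measured TCP pose, the force, the opening and the grip force at its end, in the units of the state.
- bot.get_obs(): the state, without advancing time (a new reading comes with each control period).
- bot.camera(name): name is "scene" or "top"; returns a dict with "image" (384x512x3 uint8, red, green, blue), "z_map" (384x512 float32, m along the optical axis (not along the pixel's ray), 0 where there is no reading), "camera_matrix" (3x3 intrinsics, pixels), "k1" (the pictures are not rectified: a ray, as slopes to the right and down, at radius r is drawn at 1 + k1 r^2 times it, then the intrinsics apply), "xyz" and "orientation" of the camera in the world. Camera axes: x right, y up, looking along -z (the intrinsics and any distortion apply to the point x, -y, -z); pixel columns grow to the right and rows downward; lengths in m; the calibration is good to about 2 mm. A picture is of the moment at which its call begins.
- bot.job_done(): hands the job in; it is judged then, once.
The state is a dict: "clock": time; "joint_pos": joint angles; "joint_vel": joint speeds; "tau": joint torques, N m; "eef_pos": TCP position; "tool_rot": TCP orientation; "ft_force": force on the tool from outside, world axes, zero at the start; "ft_torque": the same for the moment, N m; "grip_width": finger opening in m; "grasp_force": force on a finger pad.
Only numpy, scipy, OpenCV 4.12 (cv2) and the standard library are available. Lean on these libraries where they do the work, as an engineer would, in place of code of your own. Each camera call takes 0.05 s, during which the arm holds its last target. There are 200 camera calls.

## Working session

There is one attempt and no reset: what is moved stays moved. The work goes in short steps, Python scripts to look and compute and a tool call to move; the robot and the scene stay as the last step left them, time stands still between calls to the robot, and variables do not carry over. Pictures are saved under pics/ and viewed, at most 14 in all, crops included, and the job is handed in when it is done.

Besides the shell and the picture viewer there is one more tool, called after "Call:" in YAML: its name, and indented under it one key for each argument. drive_tool: Moves the arm, as the interface text tells. Shifts and turns lie within -1 to 1; 1 stands for 250 mm of shift or 0.5 rad of turn. Its arguments: {"type":"object","properties":{"slide":{"type":"array","items":{"type":"array","items":{"type":"number"}}},"rotation":{"type":"array","items":{"type":"array","items":{"type":"number"}}},"gripper":{"type":"number"}},"required":["slide","rotation"]}

```bash
mkdir -p pics; cat > h.py <<'E'
import numpy as np, cv2
from scipy.spatial.transform import Rotation as R
from workcell import bot
def cloud(c):
    K=np.array(c["camera_matrix"]);z=c["z_map"];h,w=z.shape
    u,v=np.meshgrid(np.arange(w),np.arange(h))
    d=np.array([c["k1"],0,0,0,0],float)if np.isscalar(c["k1"]) else np.array([float(c["k1"]),0,0,0,0])
    n=cv2.undistortPoints(np.stack([u,v],-1).reshape(-1,1,2).astype(np.float64),K,d).reshape(h,w,2)
    p=np.dstack([n[...,0]*z,-n[...,1]*z,-z])
    return p@R.from_quat(c["orientation"]).as_matrix().T+np.array(c["xyz"])
def save(img,name,s=1.5): cv2.imwrite("pics/"+name,cv2.resize(img[...,::-1],None,fx=s,fy=s,interpolation=cv2.INTER_CUBIC))
E
python3 - <<'E'
from h import *
for n in("scene","top"):
    c=bot.camera(n); save(c["image"],n+"0.png"); print(n,c["xyz"],c["orientation"],c["k1"],c["camera_matrix"]); np.savez("pics/"+n+"0.npz",img=c["image"],p=cloud(c))
print(bot.get_obs())
E
```

```text
scene [ 1.01813192 -0.77260672  1.0322568 ] [0.37189559 0.09940416 0.26311388 0.88463754] -0.03165782821725786 [[487.97212935   0.         251.95653771]
 [  0.         487.97212935 195.37299129]
 [  0.           0.           1.        ]]
top [0.37054774 0.05520724 0.92332405] [-0.06061357  0.05816375  0.71380933 -0.69528355] 0.007977489270188577 [[349.13862123   0.         263.15375307]
 [  0.         349.13862123 190.17322392]
 [  0.           0.           1.        ]]
{'clock': 0.1, 'joint_pos': array([1.34103320e+00, 2.41386869e-01, 3.89404969e-03, 1.33520137e+00,
       2.60263747e-05, 1.57081228e+00]), 'joint_vel': array([ 0.00020911, -0.001016  ,  0.00415054,  0.00158227, -0.00229661,
        0.00034513]), 'tau': array([-6.16623493e-05, -3.73135900e+01,  2.53011292e+01,  1.08562820e-02,
       -5.84753434e-05, -2.24090293e-06]), 'eef_pos': array([0.11374058, 0.4863268 , 0.23049078]), 'tool_rot': array([ 1.14636921e-01,  9.93407004e-01, -9.41183273e-04, -1.21694707e-04]), 'ft_force': array([ 0.41236424, -0.82679062, -0.30577441]), 'ft_torque': array([-0.00995544,  0.00120227, -0.01926375]), 'grasp_force': 0.0, 'grip_width': 0.08602436969041884}
```

View pics/scene0.png

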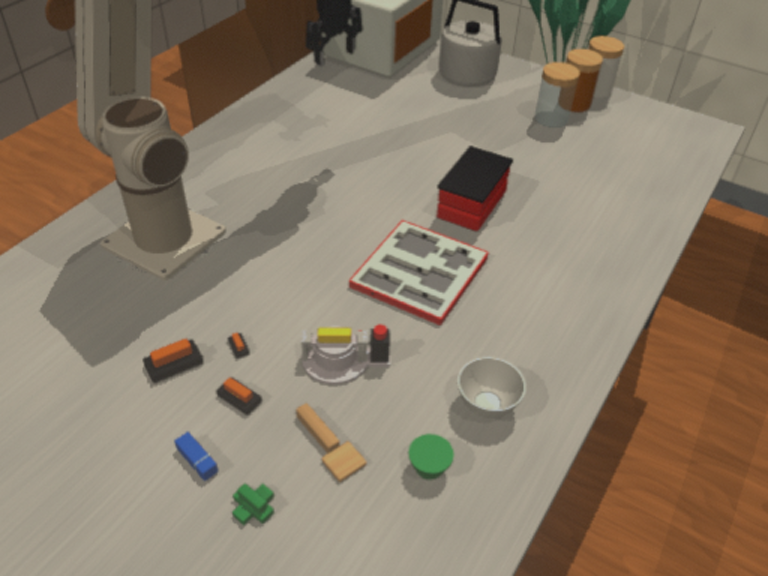

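View pics/top0.png

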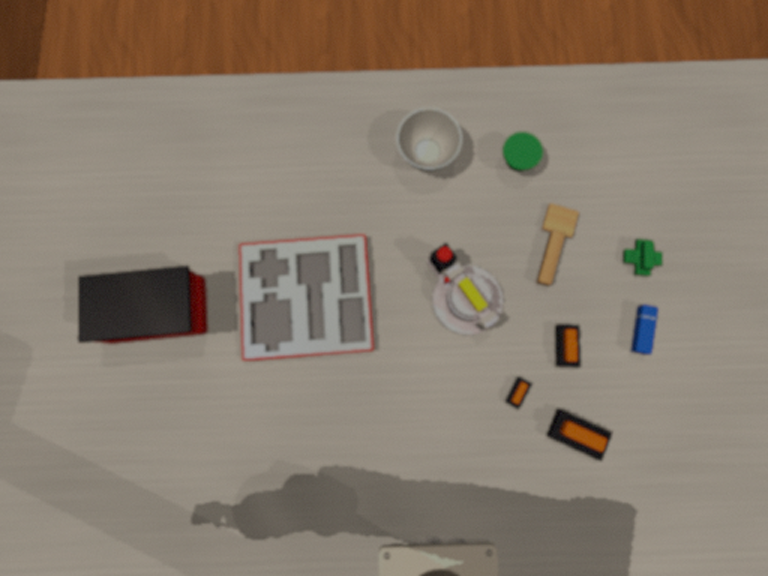

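The scene view shows all four tools. In the top view (768-wide scale) they are paddle (558,245), cutter (643,257), picks (646,330), mold (469,298) and case (305,297). The three punches there are small (519,392), middle (568,345) and large (580,434). The middle one is wanted, and I'll check it by its size (74x40).

```bash
cat >> h.py <<'E'
HS=dict(yellow=((22,120,100),(35,255,255)),blue=((105,120,60),(125,255,255)),orange=((4,170,120),(16,255,255)),green=((50,100,40),(80,255,255)),red=((0,170,90),(4,255,255)))
def blobs(img,p,name,zmin,zmax,amin=15,box=(0.1,0.7,-0.5,0.45)):
    hsv=cv2.cvtColor(img,cv2.COLOR_RGB2HSV)
    m=np.full(img.shape[:2],True) if name is None else cv2.inRange(hsv,*HS[name])>0
    m&=(p[...,2]>zmin)&(p[...,2]<zmax)&(p[...,0]>box[0])&(p[...,0]<box[1])&(p[...,1]>box[2])&(p[...,1]<box[3])
    n,l,s,_=cv2.connectedComponentsWithStats(m.astype(np.uint8))
    out=[]
    for i in range(1,n):
        if s[i,4]<amin: continue
        q=p[l==i]; (cx,cy),(a,b),t=cv2.minAreaRect((q[:,:2]*1000).astype(np.float32))
        if a<b: a,b,t=b,a,t+90
        out.append((round(cx,1),round(cy,1),round(a,1),round(b,1),round((t+90)%180-90,1),int(s[i,4]),round(float(np.median(q[:,2]))*1000,1),(int(s[i,0]+s[i,2]/2),int(s[i,1]+s[i,3]/2))))
    return out
E
python3 - <<'E'
from h import *
d=np.load("pics/top0.npz");img,p=d["img"],d["p"]
for n,a,b in(("yellow",.06,.09),("blue",.015,.05),("orange",.01,.05),("green",.005,.06),("red",.06,.1),("red",.005,.04)):
    print(n); [print(" ",o) for o in blobs(img,p,n,a,b)]
print("any tall >8mm");[print(" ",o) for o in blobs(img,p,None,.006,.12,40)]
t=p[(p[...,2]<.004)&(p[...,2]>-.01)];print(np.median(t[:,2]))
# case pockets: below 12mm inside the case
box=(0.25,0.62,0.1,0.4)
print("pockets");[print(" ",o) for o in blobs(img,p,None,.002,.012,60,(0.25,.6,0.05,.3))]
save(img[205:320,330:430],"punch.png",5)
for c in img[230,372:385]:pass
E
```

```text
yellow
  (497.5, -70.8, 57.7, 19.1, 33.5, 188, 73.3, (315, 196))
blue
  (436.3, -370.2, 81.1, 26.1, -14.3, 342, 25.5, (430, 220))
orange
  (411.7, -238.8, 50.5, 17.4, -2.4, 148, 33.4, (381, 230))
  (335.3, -149.1, 35.2, 10.5, -30.6, 66, 22.6, (346, 262))
  (264.3, -244.5, 68.5, 22.0, 64.1, 261, 43.9, (390, 291))
green
  (563.8, -382.5, 55.7, 55.0, -51.8, 362, 15.6, (428, 171))
red
  (566.2, -26.5, 24.7, 23.2, 28.9, 77, 79.1, (296, 169))
red
any tall >8mm
  (590.8, -230.1, 149.9, 55.9, -18.3, 749, 13.9, (372, 163))
  (509.6, 214.0, 226.3, 208.3, -87.2, 4791, 16.7, (205, 198))
  (564.0, -384.6, 61.7, 60.7, -50.8, 421, 14.9, (429, 171))
  (512.5, -70.2, 151.9, 123.0, 5.2, 1843, 49.7, (310, 193))
  (506.0, 417.4, 126.5, 65.5, 0.3, 1711, 91.5, (119, 201))
  (436.2, -371.5, 83.5, 31.0, -15.0, 455, 25.0, (430, 220))
  (412.3, -238.8, 73.1, 40.4, -4.6, 460, 17.2, (378, 230))
  (334.3, -149.5, 49.4, 27.4, -32.1, 214, 11.9, (346, 262))
  (264.2, -244.9, 95.5, 52.0, 64.0, 845, 21.6, (386, 290))
-0.0003508380637606834
pockets
  (557.6, 137.9, 85.9, 32.6, 2.8, 370, 5.5, (233, 180))
  (562.6, 273.2, 69.0, 53.9, 1.1, 381, 5.6, (182, 179))
  (511.5, 199.3, 154.7, 59.5, 1.5, 838, 5.6, (209, 197))
  (467.2, 268.9, 102.4, 61.7, 2.2, 748, 5.6, (184, 215))
  (466.3, 133.1, 78.5, 44.4, 2.7, 490, 5.8, (235, 213))
```

View pics/punch.png

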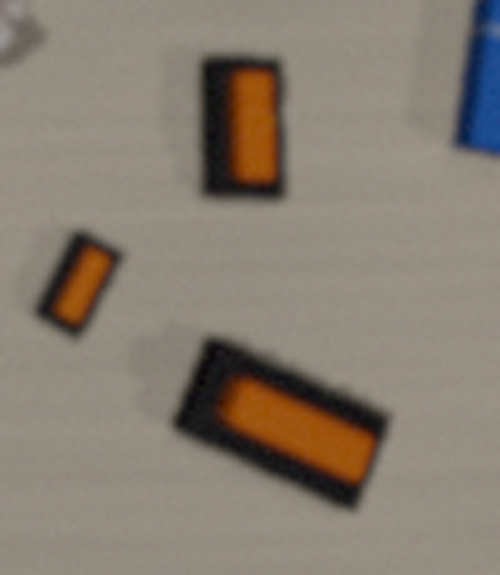

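In the crop, the three look-alikes are at (242,127), (80,283) and (283,420). The one at (242,127), top px (378,230), measures 73x40 mm, which matches the 74x40 of the middle punch. The others are 49x27 and 95x52. Next I'll refine the top faces and pocket openings.

```bash
cat >> h.py <<'E'
def onplane(c,uv,z):
    K=np.array(c["camera_matrix"]);d=np.array([float(c["k1"]),0,0,0])
    n=cv2.undistortPoints(np.asarray(uv,float).reshape(-1,1,2),K,np.r_[d,0]).reshape(-1,2)
    r=np.c_[n[:,0],-n[:,1],-np.ones(len(n))]@R.from_quat(c["orientation"]).as_matrix().T
    o=np.array(c["xyz"]); return o+r*((z-o[2])/r[:,2])[:,None]
def rect(m,c,z,amin=15):
    "min-area rectangles of mask blobs cast on plane z: cx,cy,l,w,angle,pixel"
    out=[]
    for k in cv2.findContours(m.astype(np.uint8),cv2.RETR_EXTERNAL,cv2.CHAIN_APPROX_NONE)[0]:
        if cv2.contourArea(k)<amin: continue
        q=onplane(c,k.reshape(-1,2),z)[:,:2]*1000
        (cx,cy),(a,b),t=cv2.minAreaRect(q.astype(np.float32))
        if a<b:a,b,t=b,a,t+90
        out.append([round(float(v),1) for v in(cx,cy,a,b,(t+90)%180-90)]+[k.reshape(-1,2).mean(0).astype(int).tolist()])
    return out
def tops(c,p,zc,tol,box,amin=8):
    "blobs whose height is within tol of zc"
    m=(abs(p[...,2]-zc)<tol)&(p[...,0]>box[0])&(p[...,0]<box[1])&(p[...,1]>box[2])&(p[...,1]<box[3])
    return rect(m,c,zc,amin)
def plan(x,y,z,yaw=None):
    "shift and turn (tool units) from the measured pose to TCP mm, yaw deg of tool y, tool down"
    o=bot.get_obs();Rt=R.from_quat(o["tool_rot"]);ty=Rt.as_matrix()[:,1]
    cur=np.degrees(np.arctan2(ty[1],ty[0])); yaw=cur if yaw is None else yaw
    a=np.radians(yaw);Y=np.array([np.cos(a),np.sin(a),0]);Z=np.array([0,0,-1.]);T=R.from_matrix(np.c_[np.cross(Y,Z),Y,Z])
    s=Rt.inv().apply(np.array([x,y,z])/1000-o["eef_pos"])/.25;r=(Rt.inv()*T).as_rotvec()/.5
    print("at",(o["eef_pos"]*1000).round(1),"yaw",cur.round(2),"q6",o["joint_pos"][5].round(2),"slide",s.round(3),"rot",r.round(3),"F",o["ft_force"].round(1),"w",round(o["grip_width"]*1000,1),"g",round(o["grasp_force"],1),"t",o["clock"])
E
python3 - <<'E'
from h import *
c=bot.camera("top");p=cloud(c);np.savez("pics/t1.npz",p=p)
print("lid bar",tops(c,p,.074,.003,(.42,.57,-.13,0)))
print("button",tops(c,p,.080,.003,(.5,.62,-.08,.02)))
print("picks",tops(c,p,.026,.003,(.37,.5,-.45,-.3)))
print("punch bar",tops(c,p,.034,.003,(.35,.47,-.3,-.2)))
print("punch base",tops(c,p,.02,.02-.006,(.35,.47,-.3,-.2)))
print("cutter bar",tops(c,p,.034,.004,(.5,.64,-.44,-.33)))
print("cutter cross",tops(c,p,.014,.004,(.5,.64,-.44,-.33)))
print("paddle handle",tops(c,p,.024,.003,(.48,.7,-.31,-.17)))
print("paddle blade",tops(c,p,.012,.003,(.48,.7,-.31,-.17)))
m=(p[...,2]<.0125)&(p[...,0]>.40)&(p[...,0]<.62)&(p[...,1]>.10)&(p[...,1]<.325)
print("holes");[print(r) for r in rect(m,c,.018,60)]
save(c["image"][150:240,395:450],"cut.png",6)
plan(566.2,-26.5,130,-57.2)
E
```

```text
lid bar [[497.0, -71.4, 57.7, 20.0, 32.2, [315, 195]]]
button [[564.7, -27.6, 22.3, 20.3, 88.4, [296, 168]]]
picks [[436.2, -371.3, 83.3, 29.6, -14.5, [431, 219]]]
punch bar [[411.7, -237.5, 51.1, 17.7, -4.8, [380, 230]]]
punch base [[412.1, -235.8, 72.4, 41.1, -4.4, [378, 230]]]
cutter bar [[563.6, -383.4, 48.2, 15.5, -6.1, [432, 169]]]
cutter cross [[560.2, -409.7, 25.3, 13.2, -6.2, [438, 172]], [565.4, -373.2, 65.8, 44.7, -6.1, [425, 171]]]
paddle handle [[565.9, -220.1, 96.7, 23.8, -19.5, [367, 171]]]
paddle blade [[635.4, -244.3, 55.2, 53.6, 71.3, [373, 146]]]
holes
[401.0, 198.4, 195.8, 10.2, -87.1, [209, 238]]
[465.4, 132.3, 78.1, 44.0, 3.0, [234, 213]]
[466.0, 272.1, 101.5, 71.6, 3.0, [180, 214]]
[510.5, 198.5, 153.9, 58.4, 0.3, [209, 194]]
[560.5, 276.9, 67.5, 65.7, -41.1, [179, 178]]
[556.1, 137.1, 87.6, 32.4, 2.9, [232, 179]]
at [113.8 486.4 230.6] yaw 76.84 q6 1.57 slide [-2.229 -1.585  0.405] rot [-2.000e-03  4.000e-03  4.679e+00] F [ 0.5 -0.1 -0. ] w 85.7 g 0.0 t 0.15
```

View pics/cut.png

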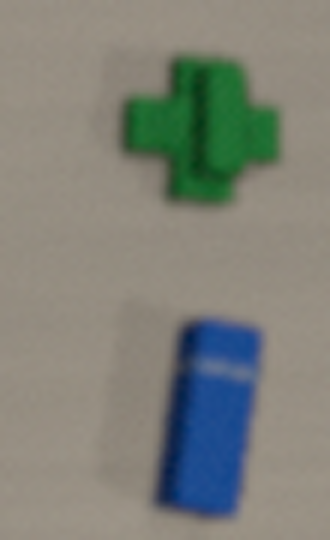

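The cutter bar lies along about -6°, with its centre at (563.6,-383.4) mm. The blue box is clear at crop (215,415). I'll plan the move chain to the button.

```bash
cat >> h.py <<'E'
def chain(*wps):
    "each wp (x,y,z,yaw) mm/deg, None keeps; prints the slide/rot of one call per wp"
    o=bot.get_obs();p=o["eef_pos"]*1000;Y=R.from_quat(o["tool_rot"]).as_matrix()[:,1];w=np.degrees(np.arctan2(Y[1],Y[0]))
    print("at",p.round(1),w.round(2),"q",o["joint_pos"].round(2)[[0,5]],"F",o["ft_force"].round(1),"w",round(o["grip_width"]*1000,1),"t",round(o["clock"],2))
    for t in wps:
        t=[b if a is None else a for a,b in zip(t,[*p,w])]
        d=np.array(t[:3])-p;a=np.radians(w);s=np.array([d[0]*np.sin(a)*-1+d[1]*np.cos(a),d[0]*np.cos(a)+d[1]*np.sin(a),-d[2]])/250
        # tool x = Y x Z(-z) = (-sin? ) checked below
        s[0]=d@np.cross([np.cos(a),np.sin(a),0],[0,0,-1.])/250
        print(t,"slide",s.round(3).tolist(),"rz",round(np.radians(w-t[3])/.5,3));p,w=np.array(t[:3]),t[3]
E
python3 - <<'E'
from h import *
chain((280,298,230,48.5),(440,116,200,20.),(565,-27.3,130,-8.),(565,-27.3,95,-36),(565,-27.3,66.5,-36))
E
```

```text
at [113.8 486.4 230.6] 76.84 q [1.34 1.57] F [ 0.5 -0.1 -0. ] w 85.7 t 0.15
[280, 298, 230, 48.5] slide [-0.819, -0.582, 0.002] rz 0.989
[440, 116, 200, 20.0] slide [-0.962, -0.121, 0.12] rz 0.995
[565, -27.3, 130, -8.0] slide [-0.71, 0.274, 0.28] rz 0.977
[565, -27.3, 95, -36] slide [0.0, 0.0, 0.14] rz 0.977
[565, -27.3, 66.5, -36] slide [0.0, 0.0, 0.114] rz 0.0
```

Call:
drive_tool:
  slide:
    - [-0.819, -0.582, 0]
    - [-0.819, -0.582, 0]
    - [-0.819, -0.582, 0]
    - [-0.819, -0.582, 0]
    - [-0.819, -0.582, 0]
    - [-0.819, -0.582, 0]
    - [-0.819, -0.582, 0]
    - [-0.819, -0.582, 0]
  rotation:
    - [0, 0, 0.99]
    - [0, 0, 0.99]
    - [0, 0, 0.99]
    - [0, 0, 0.99]
    - [0, 0, 0.99]
    - [0, 0, 0.99]
    - [0, 0, 0.99]
    - [0, 0, 0.99]
  gripper: 0

```text
clock: 1.15
eef_pos: [0.2792, 0.2996, 0.2312]
tool_rot: [0.353, 0.936, -0.0, -0.0]
ft_force: [-0.2, -1.0, -0.6]
grip_width: -0.0002
grasp_force: 0.0
```

Call:
drive_tool:
  slide:
    - [-0.962, -0.121, 0.12]
    - [-0.962, -0.121, 0.12]
    - [-0.962, -0.121, 0.12]
    - [-0.962, -0.121, 0.12]
    - [-0.962, -0.121, 0.12]
    - [-0.962, -0.121, 0.12]
    - [-0.962, -0.121, 0.12]
    - [-0.962, -0.121, 0.12]
  rotation:
    - [0, 0, 1]
    - [0, 0, 1]
    - [0, 0, 1]
    - [0, 0, 1]
    - [0, 0, 1]
    - [0, 0, 1]
    - [0, 0, 1]
    - [0, 0, 1]

```text
clock: 2.15
eef_pos: [0.4395, 0.1177, 0.2016]
tool_rot: [0.574, 0.819, 0.0, 0.0]
ft_force: [0.0, -0.1, 0.2]
grip_width: 0.0001
grasp_force: 0.0
```

Call:
drive_tool:
  slide:
    - [-0.71, 0.274, 0.28]
    - [-0.71, 0.274, 0.28]
    - [-0.71, 0.274, 0.28]
    - [-0.71, 0.274, 0.28]
    - [-0.71, 0.274, 0.28]
    - [-0.71, 0.274, 0.28]
    - [-0.71, 0.274, 0.28]
    - [-0.71, 0.274, 0.28]
  rotation:
    - [0, 0, 1]
    - [0, 0, 1]
    - [0, 0, 1]
    - [0, 0, 1]
    - [0, 0, 1]
    - [0, 0, 1]
    - [0, 0, 1]
    - [0, 0, 1]

```text
clock: 3.15
eef_pos: [0.5646, -0.0263, 0.1322]
tool_rot: [0.759, 0.651, 0.0, 0.0]
ft_force: [-0.3, -0.0, 0.5]
grip_width: -0.0002
grasp_force: 0.0
```

```bash
python3 - <<'E'
from h import *
c=bot.camera("top");p=cloud(c);save(c["image"][110:250,230:400],"btn.png",4)
chain((565,-27.3,95,-36),(565,-27.3,66.5,-36))
E
```

```text
at [564.7 -26.6 132. ] -8.75 q [-0.05  1.68] F [ 0.9  0.5 -0.7] w 0.1 t 3.2
[565, -27.3, 95, -36] slide [-0.003, 0.002, 0.148] rz 0.951
[565, -27.3, 66.5, -36] slide [0.0, 0.0, 0.114] rz 0.0
```

View pics/btn.png

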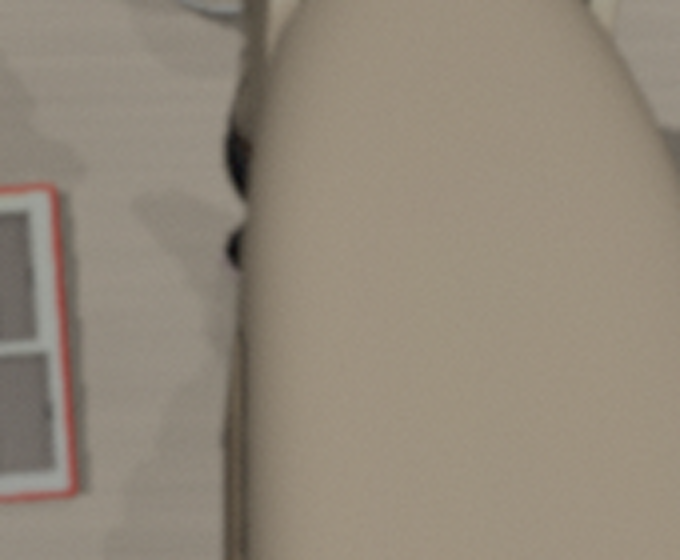

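The arm hides the whole mold from the top camera, so that view is no use here. Pressing the button.

Call:
drive_tool:
  slide:
    - [0, 0, 0.15]
    - [0, 0, 0.15]
    - [0, 0, 0.15]
    - [0, 0, 0.15]
    - [0, 0, 0.15]
    - [0, 0, 0.15]
    - [0, 0, 0.15]
    - [0, 0, 0.15]
  rotation:
    - [0, 0, 1]
    - [0, 0, 1]
    - [0, 0, 1]
    - [0, 0, 1]
    - [0, 0, 1]
    - [0, 0, 1]
    - [0, 0, 1]
    - [0, 0, 1]

```text
clock: 4.2
eef_pos: [0.5648, -0.0273, 0.0938]
tool_rot: [0.897, 0.443, 0.0, 0.0]
ft_force: [-0.1, 0.5, 0.1]
grip_width: 0.0
grasp_force: 0.0
```

Call:
drive_tool:
  slide:
    - [0, 0, 0.03]
    - [0, 0, 0.05]
    - [0, 0, 0.07]
    - [0, 0, 0.085]
    - [0, 0, 0.1]
    - [0, 0, 0.1]
    - [0, 0, 0.1]
    - [0, 0, 0.1]
  rotation:
    - [0, 0, 0]
    - [0, 0, 0]
    - [0, 0, 0]
    - [0, 0, 0]
    - [0, 0, 0]
    - [0, 0, 0]
    - [0, 0, 0]
    - [0, 0, 0]

```text
clock: 5.2
eef_pos: [0.5649, -0.0273, 0.0686]
tool_rot: [0.897, 0.443, 0.0, 0.0]
ft_force: [1.2, 0.1, 0.3]
grip_width: 0.0
grasp_force: 0.0
```

Call:
drive_tool:
  slide:
    - [0, 0, 0.01]
    - [0, 0, 0.016]
    - [0, 0, 0.02]
    - [0, 0, 0.024]
    - [0, 0, 0.024]
    - [0, 0, 0.024]
    - [0, 0, 0.024]
    - [0, 0, 0.024]
  rotation:
    - [0, 0, 0]
    - [0, 0, 0]
    - [0, 0, 0]
    - [0, 0, 0]
    - [0, 0, 0]
    - [0, 0, 0]
    - [0, 0, 0]
    - [0, 0, 0]

```text
clock: 6.2
eef_pos: [0.5656, -0.0272, 0.0675]
tool_rot: [0.897, 0.443, 0.002, 0.001]
ft_force: [-8.4, 0.6, 24.4]
grip_width: -0.0002
grasp_force: 12.5
```

```bash
python3 - <<'E'
from h import *
c=bot.camera("scene");save(c["image"][170:300,160:320],"btn2.png",4)
chain((565,-27.3,125,-57.5),(497.0,-71.4,115,-57.5),(497,-71.4,54,-57.5))
E
```

```text
at [565.6 -27.2  67.5] -37.47 q [-0.05  2.18] F [-8.7  0.3 24.9] w 0.3 t 6.25
[565, -27.3, 125, -57.5] slide [-0.002, -0.002, -0.23] rz 0.699
[497.0, -71.4, 115, -57.5] slide [-0.324, 0.003, 0.04] rz 0.0
[497, -71.4, 54, -57.5] slide [0.0, 0.0, 0.244] rz 0.0
```

View pics/btn2.png

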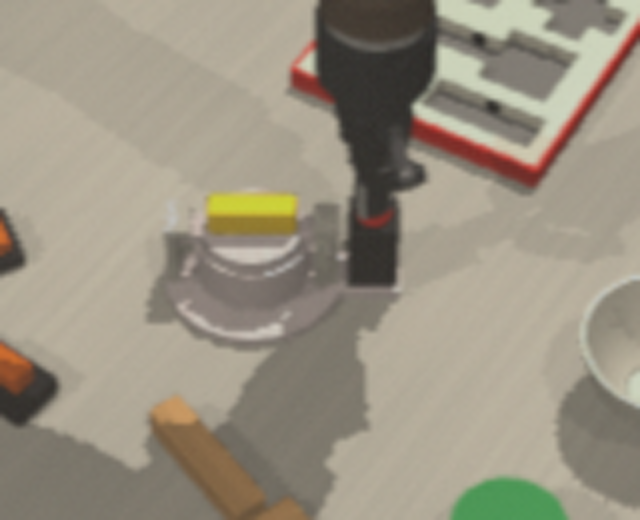

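In the crop, the finger is on the button at (378,215), and the arm reads 25 N at z=67.5 mm. So it is fully down. Next, up and over to the lid bar.

Call:
drive_tool:
  slide:
    - [0, 0, -0.1]
    - [0, 0, -0.25]
    - [0, 0, -0.25]
    - [0, 0, -0.25]
    - [0, 0, -0.25]
    - [0, 0, -0.25]
    - [0, 0, -0.25]
    - [0, 0, -0.25]
  rotation:
    - [0, 0, 0]
    - [0, 0, 0.7]
    - [0, 0, 0.7]
    - [0, 0, 0.7]
    - [0, 0, 0.7]
    - [0, 0, 0.7]
    - [0, 0, 0.7]
    - [0, 0, 0.7]
  gripper: 1

```text
clock: 7.25
eef_pos: [0.5646, -0.0273, 0.1251]
tool_rot: [0.96, 0.28, -0.0, -0.0]
ft_force: [-0.0, 0.0, 1.1]
grip_width: 0.0853
grasp_force: 0.0
```

Call:
drive_tool:
  slide:
    - [-0.324, 0, 0.04]
    - [-0.324, 0, 0.04]
    - [-0.324, 0, 0.04]
    - [-0.324, 0, 0.04]
    - [-0.324, 0, 0.04]
    - [-0.324, 0, 0.04]
    - [-0.324, 0, 0.04]
    - [-0.324, 0, 0.04]
  rotation:
    - [0, 0, 0]
    - [0, 0, 0]
    - [0, 0, 0]
    - [0, 0, 0]
    - [0, 0, 0]
    - [0, 0, 0]
    - [0, 0, 0]
    - [0, 0, 0]

```text
clock: 8.25
eef_pos: [0.4965, -0.0707, 0.1152]
tool_rot: [0.96, 0.28, -0.0, -0.0]
ft_force: [-0.2, 0.7, 0.6]
grip_width: 0.0851
grasp_force: 0.0
```

```bash
python3 - <<'E'
from h import *
chain((497,-71.4,54.5,-57.5))
E
```

```text
at [496.5 -70.7 115.2] -57.51 q [-0.14  2.43] F [-0.2  0.7  0.6] w 85.1 t 8.25
[497, -71.4, 54.5, -57.5] slide [0.0, 0.004, 0.243] rz -0.0
```

Call:
drive_tool:
  slide:
    - [0, 0.004, 0.1]
    - [0, 0.004, 0.18]
    - [0, 0.004, 0.243]
    - [0, 0.004, 0.243]
    - [0, 0.004, 0.243]
    - [0, 0.004, 0.243]
    - [0, 0.004, 0.243]
    - [0, 0.004, 0.243]
  rotation:
    - [0, 0, 0]
    - [0, 0, 0]
    - [0, 0, 0]
    - [0, 0, 0]
    - [0, 0, 0]
    - [0, 0, 0]
    - [0, 0, 0]
    - [0, 0, 0]

```text
clock: 9.25
eef_pos: [0.4972, -0.0717, 0.0549]
tool_rot: [0.96, 0.28, 0.0, 0.0]
ft_force: [-0.8, 0.7, -0.8]
grip_width: 0.0855
grasp_force: 0.0
```

Call:
drive_tool:
  slide:
    - [0, 0, 0]
    - [0, 0, 0]
    - [0, 0, 0]
    - [0, 0, 0]
    - [0, 0, 0]
    - [0, 0, 0]
    - [0, 0, 0]
    - [0, 0, 0]
  rotation:
    - [0, 0, 0]
    - [0, 0, 0]
    - [0, 0, 0]
    - [0, 0, 0]
    - [0, 0, 0]
    - [0, 0, 0]
    - [0, 0, 0]
    - [0, 0, 0]
  gripper: 0

```text
clock: 10.25
eef_pos: [0.4972, -0.0717, 0.0547]
tool_rot: [0.96, 0.28, 0.0, 0.0]
ft_force: [0.2, 0.1, 3.4]
grip_width: 0.0185
grasp_force: 60.5
```

Call:
drive_tool:
  slide:
    - [0, 0, 0]
    - [0, 0, 0]
    - [0, 0, 0]
    - [0, 0, 0]
    - [0, 0, 0]
    - [0, 0, 0]
    - [0, 0, 0]
    - [0, 0, 0]
  rotation:
    - [0, 0, -0.15]
    - [0, 0, -0.3]
    - [0, 0, -0.45]
    - [0, 0, -0.6]
    - [0, 0, -0.75]
    - [0, 0, -0.9]
    - [0, 0, -1]
    - [0, 0, -1]

```text
clock: 11.25
eef_pos: [0.4972, -0.0717, 0.0548]
tool_rot: [0.861, 0.508, 0.0, 0.0]
ft_force: [0.9, -0.7, 3.0]
grip_width: 0.0185
grasp_force: 60.7
```

Call:
drive_tool:
  slide:
    - [0, 0, 0]
    - [0, 0, 0]
    - [0, 0, 0]
    - [0, 0, 0]
    - [0, 0, 0]
    - [0, 0, 0]
    - [0, 0, 0]
    - [0, 0, 0]
  rotation:
    - [0, 0, -0.15]
    - [0, 0, -0.3]
    - [0, 0, -0.45]
    - [0, 0, -0.6]
    - [0, 0, -0.75]
    - [0, 0, -0.9]
    - [0, 0, -1]
    - [0, 0, -1]

```text
clock: 12.25
eef_pos: [0.498, -0.0721, 0.0548]
tool_rot: [0.709, 0.705, 0.0, 0.001]
ft_force: [3.0, -2.1, -0.1]
grip_width: 0.0186
grasp_force: 60.3
```

Call:
drive_tool:
  slide:
    - [0, 0, 0]
    - [0, 0, 0]
    - [0, 0, 0]
    - [0, 0, 0]
    - [0, 0, 0]
    - [0, 0, 0]
    - [0, 0, 0]
    - [0, 0, 0]
  rotation:
    - [0, 0, -0.15]
    - [0, 0, -0.3]
    - [0, 0, -0.45]
    - [0, 0, -0.6]
    - [0, 0, -0.75]
    - [0, 0, -0.9]
    - [0, 0, -1]
    - [0, 0, -1]

```text
clock: 13.25
eef_pos: [0.4989, -0.072, 0.055]
tool_rot: [0.513, 0.859, 0.001, 0.002]
ft_force: [4.8, -1.1, -0.8]
grip_width: 0.0187
grasp_force: 60.1
```

```bash
python3 - <<'E'
from h import *
c=bot.camera("scene");save(c["image"][150:300,150:330],"turn.png",4)
chain((None,None,None,32.5))
E
```

```text
at [498.9 -72.   55. ] 28.31 q [-0.14  0.93] F [ 5.  -1.1 -1.3] w 18.7 t 13.3
[np.float64(498.9168386592449), np.float64(-72.00815725317513), np.float64(54.97805190155501), 32.5] slide [0.0, 0.0, -0.0] rz -0.146
```

View pics/turn.png

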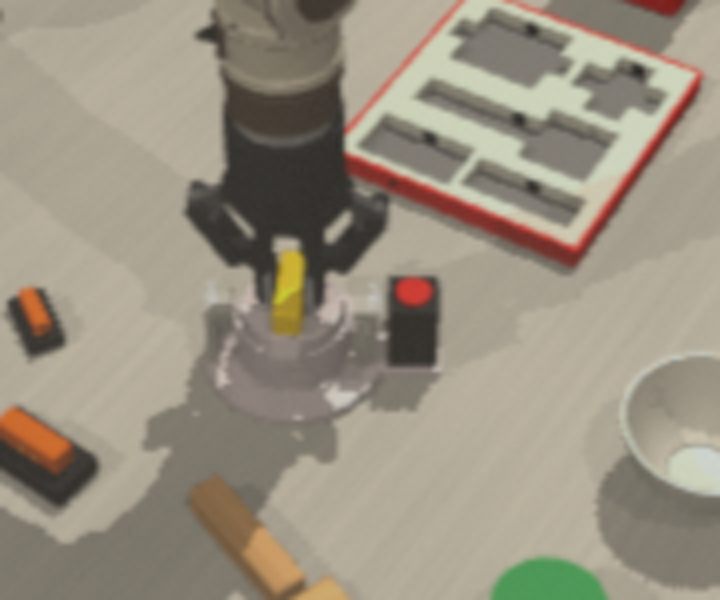

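The lid is turned about 86° with the bar at crop (290,290) between the fingers, and the button is down at (414,292). Lifting and carrying it to the case.

Call:
drive_tool:
  slide:
    - [0, 0, -0.06]
    - [0, 0, -0.12]
    - [0, 0, -0.18]
    - [0, 0, -0.24]
    - [0, 0, -0.24]
    - [0, 0, -0.24]
    - [0, 0, -0.24]
    - [0, 0, -0.24]
  rotation:
    - [0, 0, 0]
    - [0, 0, 0]
    - [0, 0, 0]
    - [0, 0, 0]
    - [0, 0, 0]
    - [0, 0, 0]
    - [0, 0, 0]
    - [0, 0, 0]

```text
clock: 14.3
eef_pos: [0.4965, -0.0716, 0.114]
tool_rot: [0.512, 0.859, -0.0, -0.001]
ft_force: [-0.8, -0.6, -1.6]
grip_width: 0.0187
grasp_force: 60.4
```

```bash
python3 - <<'E'
from h import *
chain((488,60,115,56),(470,190,115,84),(467.5,272.7,90,92.9),(467.5,272.7,40,92.9))
E
```

```text
at [496.5 -71.6 114. ] 28.42 q [-0.14  0.93] F [-0.8 -0.6 -1.6] w 18.7 t 14.3
[488, 60, 115, 56] slide [0.479, 0.221, -0.004] rz -0.963
[470, 190, 115, 84] slide [0.35, 0.391, 0.0] rz -0.977
[467.5, 272.7, 90, 92.9] slide [0.045, 0.328, 0.1] rz -0.311
[467.5, 272.7, 40, 92.9] slide [0.0, 0.0, 0.2] rz 0.0
```

Call:
drive_tool:
  slide:
    - [0.479, 0.221, 0]
    - [0.479, 0.221, 0]
    - [0.479, 0.221, 0]
    - [0.479, 0.221, 0]
    - [0.479, 0.221, 0]
    - [0.479, 0.221, 0]
    - [0.479, 0.221, 0]
    - [0.479, 0.221, 0]
  rotation:
    - [0, 0, -0.3]
    - [0, 0, -0.6]
    - [0, 0, -0.963]
    - [0, 0, -0.963]
    - [0, 0, -0.963]
    - [0, 0, -0.963]
    - [0, 0, -0.963]
    - [0, 0, -0.963]

```text
clock: 15.3
eef_pos: [0.4886, 0.0595, 0.1146]
tool_rot: [0.293, 0.956, 0.0, 0.0]
ft_force: [0.1, 0.1, -0.3]
grip_width: 0.0188
grasp_force: 60.4
```

Call:
drive_tool:
  slide:
    - [0.35, 0.391, 0]
    - [0.35, 0.391, 0]
    - [0.35, 0.391, 0]
    - [0.35, 0.391, 0]
    - [0.35, 0.391, 0]
    - [0.35, 0.391, 0]
    - [0.35, 0.391, 0]
    - [0.35, 0.391, 0]
  rotation:
    - [0, 0, -0.3]
    - [0, 0, -0.6]
    - [0, 0, -0.977]
    - [0, 0, -0.977]
    - [0, 0, -0.977]
    - [0, 0, -0.977]
    - [0, 0, -0.977]
    - [0, 0, -0.977]

```text
clock: 16.3
eef_pos: [0.4708, 0.1895, 0.1146]
tool_rot: [0.053, 0.999, 0.0, 0.0]
ft_force: [-0.1, -0.3, -1.0]
grip_width: 0.0187
grasp_force: 60.5
```

Call:
drive_tool:
  slide:
    - [0.045, 0.328, 0.1]
    - [0.045, 0.328, 0.1]
    - [0.045, 0.328, 0.1]
    - [0.045, 0.328, 0.1]
    - [0.045, 0.328, 0.1]
    - [0.045, 0.328, 0.1]
    - [0.045, 0.328, 0.1]
    - [0.045, 0.328, 0.1]
  rotation:
    - [0, 0, -0.311]
    - [0, 0, -0.311]
    - [0, 0, -0.311]
    - [0, 0, -0.311]
    - [0, 0, -0.311]
    - [0, 0, -0.311]
    - [0, 0, -0.311]
    - [0, 0, -0.311]

```text
clock: 17.3
eef_pos: [0.4682, 0.2725, 0.0897]
tool_rot: [-0.025, 1.0, 0.0, 0.0]
ft_force: [0.6, 0.8, -1.8]
grip_width: 0.0187
grasp_force: 60.5
```

```bash
python3 - <<'E'
from h import *
c=bot.camera("scene");p=cloud(c)
b=(.38,.56,.18,.36)
hsv=cv2.cvtColor(c["image"],cv2.COLOR_RGB2HSV);m=cv2.inRange(hsv,*HS["yellow"])>0
print("yellow",rect(m,c,.108,5), np.median(p[m],0))
save(c["image"][110:230,230:350],"overlid.png",5)
chain((467.5,272.7,34,92.9))
E
```

```text
yellow [[490.4, 264.6, 43.4, 18.3, -59.8, [283, 143]], [450.2, 255.0, 33.9, 12.2, -58.8, [271, 140]]] [0.48323981 0.26253301 0.10678019]
at [468.1 272.6  89.6] 92.89 q [0.53 0.48] F [ 0.3  0.1 -0.6] w 18.5 t 17.35
[467.5, 272.7, 34, 92.9] slide [0.002, 0.001, 0.223] rz -0.0
```

View pics/overlid.png

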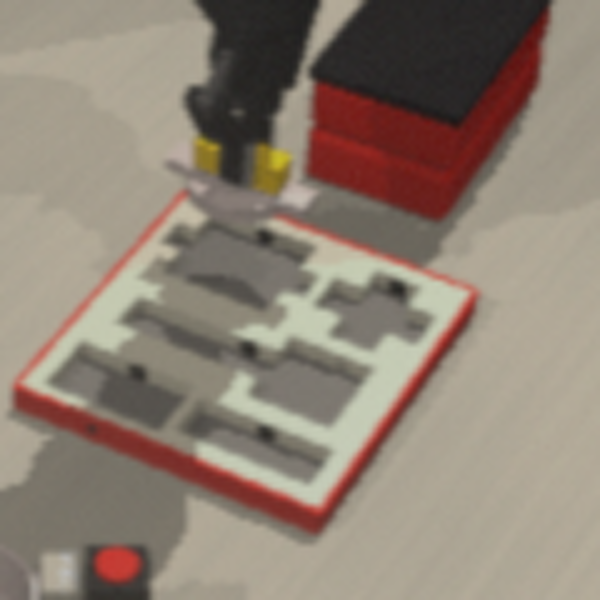

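The lid hangs level at crop (240,195) over its pocket, and the bento is clear. Lowering it to the nubs, then pressing.

Call:
drive_tool:
  slide:
    - [0, 0, 0.06]
    - [0, 0, 0.12]
    - [0, 0, 0.18]
    - [0, 0, 0.21]
    - [0, 0, 0.225]
    - [0, 0, 0.24]
    - [0, 0, 0.24]
    - [0, 0, 0.24]
  rotation:
    - [0, 0, 0]
    - [0, 0, 0]
    - [0, 0, 0]
    - [0, 0, 0]
    - [0, 0, 0]
    - [0, 0, 0]
    - [0, 0, 0]
    - [0, 0, 0]

```text
clock: 18.35
eef_pos: [0.4683, 0.2729, 0.03]
tool_rot: [-0.025, 1.0, 0.0, 0.0]
ft_force: [-0.0, 0.5, -1.2]
grip_width: 0.019
grasp_force: 60.5
```

Call:
drive_tool:
  slide:
    - [0, 0, 0.01]
    - [0, 0, 0.02]
    - [0, 0, 0.03]
    - [0, 0, 0.036]
    - [0, 0, 0.042]
    - [0, 0, 0.042]
    - [0, 0, 0.042]
    - [0, 0, 0.042]
  rotation:
    - [0, 0, 0]
    - [0, 0, 0]
    - [0, 0, 0]
    - [0, 0, 0]
    - [0, 0, 0]
    - [0, 0, 0]
    - [0, 0, 0]
    - [0, 0, 0]

```text
clock: 19.35
eef_pos: [0.4681, 0.2734, 0.0207]
tool_rot: [-0.026, 1.0, 0.001, 0.0]
ft_force: [-4.0, 2.8, 12.4]
grip_width: 0.0187
grasp_force: 62.3
```

Call:
drive_tool:
  slide:
    - [0, 0, 0]
    - [0, 0, 0]
    - [0, 0, 0]
    - [0, 0, -0.05]
    - [0, 0, -0.15]
    - [0, 0, -0.3]
    - [0, 0, -0.36]
    - [0, 0, -0.36]
  rotation:
    - [0, 0, 0]
    - [0, 0, 0]
    - [0, 0, 0]
    - [0, 0, 0]
    - [0, 0, 0]
    - [0, 0, 0]
    - [0, 0, 0]
    - [0, 0, 0]
  gripper: 0.6

```text
clock: 20.35
eef_pos: [0.4689, 0.2731, 0.1103]
tool_rot: [-0.025, 1.0, 0.001, 0.001]
ft_force: [-0.2, 0.1, -0.3]
grip_width: 0.0511
grasp_force: 0.0
```

```bash
python3 - <<'E'
from h import *
chain((445,90,120,90),(425,-110,120,88),(412.2,-236.8,90,85.3),(412.2,-236.8,19,85.3))
E
```

```text
at [468.9 273.1 110.3] 92.9 q [0.53 0.48] F [-0.2  0.1 -0.3] w 51.1 t 20.35
[445, 90, 120, 90] slide [0.133, -0.727, -0.039] rz 0.101
[425, -110, 120, 88] slide [0.08, -0.8, 0.0] rz 0.07
[412.2, -236.8, 90, 85.3] slide [0.033, -0.509, 0.12] rz 0.094
[412.2, -236.8, 19, 85.3] slide [0.0, 0.0, 0.284] rz 0.0
```

Call:
drive_tool:
  slide:
    - [0.133, -0.727, -0.04]
    - [0.133, -0.727, -0.04]
    - [0.133, -0.727, -0.04]
    - [0.133, -0.727, -0.04]
    - [0.133, -0.727, -0.04]
    - [0.133, -0.727, -0.04]
    - [0.133, -0.727, -0.04]
    - [0.133, -0.727, -0.04]
  rotation:
    - [0, 0, 0.1]
    - [0, 0, 0.1]
    - [0, 0, 0.1]
    - [0, 0, 0.1]
    - [0, 0, 0.1]
    - [0, 0, 0.1]
    - [0, 0, 0.1]
    - [0, 0, 0.1]
  gripper: 1

```text
clock: 21.35
eef_pos: [0.444, 0.0903, 0.1189]
tool_rot: [-0.001, 1.0, -0.0, -0.0]
ft_force: [1.0, -0.0, -0.6]
grip_width: 0.0856
grasp_force: 0.0
```

```bash
cat > look.py <<'E'
from h import *
c=bot.camera("top");p=cloud(c)
print("picks",tops(c,p,.026,.003,(.3,.55,-.47,-.3)))
print("punch bar",tops(c,p,.034,.003,(.35,.5,-.3,-.15)))
print("cutter bar",tops(c,p,.034,.004,(.46,.68,-.47,-.31)))
print("paddle handle",tops(c,p,.024,.003,(.45,.72,-.31,-.12)))
m=cv2.inRange(cv2.cvtColor(c["image"],cv2.COLOR_RGB2HSV),*HS["yellow"])>0
print("lid",rect(m&(p[...,2]>.036)&(p[...,2]<.06)&(p[...,1]>.15),c,.040,8))
E
cat >> look.py <<'E'
# pocket heights: max-ish height in case
for n,x,y in(("punch",465,132),("lid",466,272),("picks",556,137),("cutter",560,277),("paddle",511,199)):
    k=(np.hypot(p[...,0]*1000-x,p[...,1]*1000-y)<7); print(n,(p[k][:,2]*1000).round(1)[:40:8] if k.any() else None,end=" ")
print(bot.get_obs()["clock"])
E
python3 look.py; python3 - <<'E'
from h import *
chain((425,-110,120,88),(412.2,-236.8,90,85.3),(412.2,-236.8,16,85.3))
E
```

```text
picks [[435.9, -371.7, 83.5, 29.2, -13.9, [431, 219]]]
punch bar [[411.7, -238.7, 50.3, 17.8, -1.5, [380, 230]]]
cutter bar [[563.5, -382.1, 48.6, 18.0, -6.1, [432, 169]]]
paddle handle [[565.6, -219.8, 97.4, 23.6, -19.5, [367, 171]]]
lid [[463.9, 271.3, 55.2, 18.4, 4.3, [179, 214]]]
punch [552.3 555.3 555.2 554.9 560.3] lid [38.3 38.2 39.5] picks None cutter [7.1 4.8 5.5] paddle None 21.4
at [444.   90.2 118.9] 90.12 q [0.2 0.2] F [-1.3  0.1  0.9] w 85.5 t 21.4
[425, -110, 120, 88] slide [0.078, -0.8, -0.004] rz 0.074
[412.2, -236.8, 90, 85.3] slide [0.033, -0.509, 0.12] rz 0.094
[412.2, -236.8, 16, 85.3] slide [0.0, 0.0, 0.296] rz 0.0
```

Call:
drive_tool:
  slide:
    - [0.078, -0.8, 0]
    - [0.078, -0.8, 0]
    - [0.078, -0.8, 0]
    - [0.078, -0.8, 0]
    - [0.078, -0.8, 0]
    - [0.078, -0.8, 0]
    - [0.078, -0.8, 0]
    - [0.078, -0.8, 0]
  rotation:
    - [0, 0, 0.074]
    - [0, 0, 0.074]
    - [0, 0, 0.074]
    - [0, 0, 0.074]
    - [0, 0, 0.074]
    - [0, 0, 0.074]
    - [0, 0, 0.074]
    - [0, 0, 0.074]

```text
clock: 22.4
eef_pos: [0.4249, -0.1095, 0.1191]
tool_rot: [0.017, 1.0, 0.0, -0.0]
ft_force: [0.7, -0.3, 0.7]
grip_width: 0.085
grasp_force: 0.0
```

Call:
drive_tool:
  slide:
    - [0.033, -0.513, 0.12]
    - [0.033, -0.513, 0.12]
    - [0.033, -0.513, 0.12]
    - [0.033, -0.513, 0.12]
    - [0.033, -0.513, 0.12]
    - [0.033, -0.513, 0.12]
    - [0.033, -0.513, 0.12]
    - [0.033, -0.513, 0.12]
  rotation:
    - [0, 0, 0.07]
    - [0, 0, 0.07]
    - [0, 0, 0.07]
    - [0, 0, 0.07]
    - [0, 0, 0.07]
    - [0, 0, 0.07]
    - [0, 0, 0.07]
    - [0, 0, 0.07]

```text
clock: 23.4
eef_pos: [0.412, -0.238, 0.0893]
tool_rot: [0.035, 0.999, -0.0, 0.0]
ft_force: [0.2, 0.5, -0.3]
grip_width: 0.0853
grasp_force: 0.0
```

```bash
python3 - <<'E'
from h import *
chain((412,-238,18,86))
E
```

```text
at [ 412.  -238.    89.3] 85.97 q [-0.52 -0.45] F [ 0.2  0.5 -0.3] w 85.3 t 23.4
[412, -238, 18, 86] slide [0.0, -0.0, 0.285] rz -0.001
```

Call:
drive_tool:
  slide:
    - [0, 0, 0.1]
    - [0, 0, 0.2]
    - [0, 0, 0.285]
    - [0, 0, 0.285]
    - [0, 0, 0.285]
    - [0, 0, 0.285]
    - [0, 0, 0.285]
    - [0, 0, 0.285]
  rotation:
    - [0, 0, 0]
    - [0, 0, 0]
    - [0, 0, 0]
    - [0, 0, 0]
    - [0, 0, 0]
    - [0, 0, 0]
    - [0, 0, 0]
    - [0, 0, 0]

```text
clock: 24.4
eef_pos: [0.4121, -0.2386, 0.0183]
tool_rot: [0.036, 0.999, -0.0, 0.0]
ft_force: [-0.9, -1.1, -0.1]
grip_width: 0.0853
grasp_force: 0.0
```

Call:
drive_tool:
  slide:
    - [0, 0, 0]
    - [0, 0, 0]
    - [0, 0, 0]
    - [0, 0, 0]
    - [0, 0, 0]
    - [0, 0, 0]
    - [0, 0, 0]
    - [0, 0, 0]
  rotation:
    - [0, 0, 0]
    - [0, 0, 0]
    - [0, 0, 0]
    - [0, 0, 0]
    - [0, 0, 0]
    - [0, 0, 0]
    - [0, 0, 0]
    - [0, 0, 0]
  gripper: 0

```text
clock: 25.4
eef_pos: [0.412, -0.2385, 0.018]
tool_rot: [0.036, 0.999, -0.0, 0.0]
ft_force: [-0.9, -0.2, 2.6]
grip_width: 0.0164
grasp_force: 60.6
```

Call:
drive_tool:
  slide:
    - [0, 0, -0.1]
    - [0, 0, -0.2]
    - [0, 0, -0.3]
    - [0, 0, -0.4]
    - [0, 0, -0.42]
    - [0, 0, -0.42]
    - [0, 0, -0.42]
    - [0, 0, -0.42]
  rotation:
    - [0, 0, 0]
    - [0, 0, 0]
    - [0, 0, 0]
    - [0, 0, 0]
    - [0, 0, 0]
    - [0, 0, 0]
    - [0, 0, 0]
    - [0, 0, 0]

```text
clock: 26.4
eef_pos: [0.4111, -0.238, 0.1217]
tool_rot: [0.036, 0.999, 0.001, -0.001]
ft_force: [0.6, 0.0, -0.8]
grip_width: 0.0163
grasp_force: 60.0
```

```bash
python3 - <<'E'
from h import *
chain((430,-40,120,88),(455,100,110,92.9),(466.5,132.5,70,92.9),(466.5,132.5,34,92.9))
E
```

```text
at [ 411.1 -238.   121.7] 85.91 q [-0.52 -0.45] F [ 0.6  0.  -0.8] w 16.3 t 26.4
[430, -40, 120, 88] slide [-0.019, 0.795, 0.007] rz -0.073
[455, 100, 110, 92.9] slide [-0.08, 0.563, 0.04] rz -0.171
[466.5, 132.5, 70, 92.9] slide [-0.053, 0.128, 0.16] rz 0.0
[466.5, 132.5, 34, 92.9] slide [0.0, 0.0, 0.144] rz 0.0
```

Call:
drive_tool:
  slide:
    - [-0.019, 0.795, 0]
    - [-0.019, 0.795, 0]
    - [-0.019, 0.795, 0]
    - [-0.019, 0.795, 0]
    - [-0.019, 0.795, 0]
    - [-0.019, 0.795, 0]
    - [-0.019, 0.795, 0]
    - [-0.019, 0.795, 0]
  rotation:
    - [0, 0, -0.073]
    - [0, 0, -0.073]
    - [0, 0, -0.073]
    - [0, 0, -0.073]
    - [0, 0, -0.073]
    - [0, 0, -0.073]
    - [0, 0, -0.073]
    - [0, 0, -0.073]

```text
clock: 27.4
eef_pos: [0.4306, -0.0415, 0.1228]
tool_rot: [0.018, 1.0, -0.0, -0.0]
ft_force: [-0.5, -0.5, -1.3]
grip_width: 0.0165
grasp_force: 59.9
```

Call:
drive_tool:
  slide:
    - [-0.08, 0.563, 0.04]
    - [-0.08, 0.563, 0.04]
    - [-0.08, 0.563, 0.04]
    - [-0.08, 0.563, 0.04]
    - [-0.08, 0.563, 0.04]
    - [-0.08, 0.563, 0.04]
    - [-0.08, 0.563, 0.04]
    - [-0.08, 0.563, 0.04]
  rotation:
    - [0, 0, -0.17]
    - [0, 0, -0.17]
    - [0, 0, -0.17]
    - [0, 0, -0.17]
    - [0, 0, -0.17]
    - [0, 0, -0.17]
    - [0, 0, -0.17]
    - [0, 0, -0.17]

```text
clock: 28.4
eef_pos: [0.4556, 0.0989, 0.1129]
tool_rot: [-0.025, 1.0, -0.0, 0.0]
ft_force: [0.1, -0.1, -1.4]
grip_width: 0.0164
grasp_force: 59.9
```

Call:
drive_tool:
  slide:
    - [-0.053, 0.128, 0.16]
    - [-0.053, 0.128, 0.16]
    - [-0.053, 0.128, 0.16]
    - [-0.053, 0.128, 0.16]
    - [-0.053, 0.128, 0.16]
    - [-0.053, 0.128, 0.16]
    - [-0.053, 0.128, 0.16]
    - [-0.053, 0.128, 0.16]
  rotation:
    - [0, 0, 0]
    - [0, 0, 0]
    - [0, 0, 0]
    - [0, 0, 0]
    - [0, 0, 0]
    - [0, 0, 0]
    - [0, 0, 0]
    - [0, 0, 0]

```text
clock: 29.4
eef_pos: [0.4672, 0.132, 0.0729]
tool_rot: [-0.025, 1.0, 0.0, 0.0]
ft_force: [0.3, -0.5, -0.3]
grip_width: 0.0165
grasp_force: 60.0
```

```bash
python3 - <<'E'
from h import *
c=bot.camera("scene");save(c["image"][130:220,225:335],"overpunch.png",5)
chain((466.5,132.5,33,92.9))
E
```

```text
at [467.2 132.1  72.8] 92.88 q [0.28 0.23] F [-0.2  0.3 -1.2] w 16.2 t 29.45
[466.5, 132.5, 33, 92.9] slide [0.003, 0.002, 0.159] rz -0.001
```

View pics/overpunch.png

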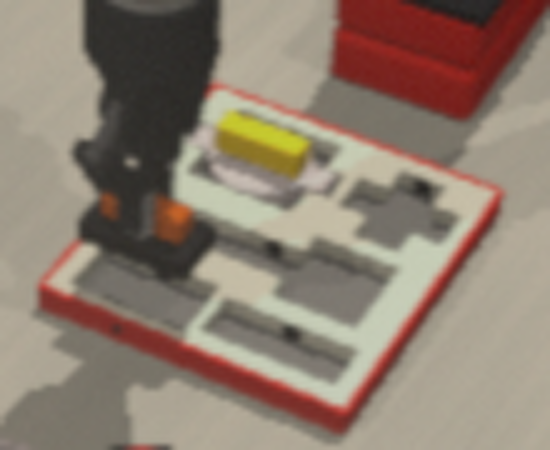

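The lid sits in its pocket at crop (262,150), and the punch hangs level over its pocket at (145,235). Lowering and pressing.

Call:
drive_tool:
  slide:
    - [0.003, 0.002, 0.06]
    - [0.003, 0.002, 0.11]
    - [0.003, 0.002, 0.14]
    - [0.003, 0.002, 0.15]
    - [0.003, 0.002, 0.16]
    - [0.003, 0.002, 0.16]
    - [0.003, 0.002, 0.16]
    - [0.003, 0.002, 0.16]
  rotation:
    - [0, 0, 0]
    - [0, 0, 0]
    - [0, 0, 0]
    - [0, 0, 0]
    - [0, 0, 0]
    - [0, 0, 0]
    - [0, 0, 0]
    - [0, 0, 0]

```text
clock: 30.45
eef_pos: [0.4667, 0.1327, 0.0331]
tool_rot: [-0.025, 1.0, 0.0, 0.0]
ft_force: [-0.1, 1.4, -0.3]
grip_width: 0.0165
grasp_force: 60.1
```

Call:
drive_tool:
  slide:
    - [0, 0, 0.01]
    - [0, 0, 0.02]
    - [0, 0, 0.03]
    - [0, 0, 0.036]
    - [0, 0, 0.04]
    - [0, 0, 0.04]
    - [0, 0, 0.04]
    - [0, 0, 0.04]
  rotation:
    - [0, 0, 0]
    - [0, 0, 0]
    - [0, 0, 0]
    - [0, 0, 0]
    - [0, 0, 0]
    - [0, 0, 0]
    - [0, 0, 0]
    - [0, 0, 0]

```text
clock: 31.45
eef_pos: [0.4666, 0.133, 0.024]
tool_rot: [-0.025, 1.0, 0.001, 0.0]
ft_force: [-2.9, 2.8, 11.8]
grip_width: 0.0165
grasp_force: 61.7
```

Home at 24 mm, as predicted. Release and rise, then the picks.

Call:
drive_tool:
  slide:
    - [0, 0, 0]
    - [0, 0, 0]
    - [0, 0, 0]
    - [0, 0, -0.05]
    - [0, 0, -0.15]
    - [0, 0, -0.3]
    - [0, 0, -0.4]
    - [0, 0, -0.4]
  rotation:
    - [0, 0, 0]
    - [0, 0, 0]
    - [0, 0, 0]
    - [0, 0, 0]
    - [0, 0, 0]
    - [0, 0, 0]
    - [0, 0, 0]
    - [0, 0, 0]
  gripper: 0.5

```text
clock: 32.45
eef_pos: [0.4684, 0.133, 0.1256]
tool_rot: [-0.025, 1.0, 0.001, 0.003]
ft_force: [-0.1, -0.1, -0.3]
grip_width: 0.0426
grasp_force: 0.0
```

```bash
python3 look.py; python3 - <<'E'
from h import *
chain((450,-100,120,84),(438,-300,110,76),(436,-371.5,80,75.8),(436,-371.5,15,75.8))
E
```

```text
picks [[436.0, -370.8, 82.9, 29.6, -16.0, [430, 219]]]
punch bar []
cutter bar [[563.3, -383.5, 48.6, 15.5, -6.0, [432, 169]]]
paddle handle [[565.7, -219.8, 97.3, 23.6, -19.1, [367, 171]]]
lid []
punch [572.  571.1 572.  572.1 572.3] lid None picks None cutter None paddle None 32.5
at [467.2 132.7 124. ] 92.87 q [0.28 0.23] F [-0.5 -0.5 -0.1] w 42.7 t 32.5
[450, -100, 120, 84] slide [0.115, -0.926, 0.016] rz 0.31
[438, -300, 110, 76] slide [-0.036, -0.801, 0.04] rz 0.279
[436, -371.5, 80, 75.8] slide [-0.061, -0.279, 0.12] rz 0.007
[436, -371.5, 15, 75.8] slide [0.0, 0.0, 0.26] rz 0.0
```

Call:
drive_tool:
  slide:
    - [0.115, -0.926, 0]
    - [0.115, -0.926, 0]
    - [0.115, -0.926, 0]
    - [0.115, -0.926, 0]
    - [0.115, -0.926, 0]
    - [0.115, -0.926, 0]
    - [0.115, -0.926, 0]
    - [0.115, -0.926, 0]
  rotation:
    - [0, 0, 0.31]
    - [0, 0, 0.31]
    - [0, 0, 0.31]
    - [0, 0, 0.31]
    - [0, 0, 0.31]
    - [0, 0, 0.31]
    - [0, 0, 0.31]
    - [0, 0, 0.31]
  gripper: 1

```text
clock: 33.5
eef_pos: [0.4494, -0.099, 0.1227]
tool_rot: [0.051, 0.999, 0.0, -0.0]
ft_force: [-0.3, 0.6, 0.5]
grip_width: 0.0852
grasp_force: 0.0
```

Call:
drive_tool:
  slide:
    - [-0.036, -0.801, 0.04]
    - [-0.036, -0.801, 0.04]
    - [-0.036, -0.801, 0.04]
    - [-0.036, -0.801, 0.04]
    - [-0.036, -0.801, 0.04]
    - [-0.036, -0.801, 0.04]
    - [-0.036, -0.801, 0.04]
    - [-0.036, -0.801, 0.04]
  rotation:
    - [0, 0, 0.3]
    - [0, 0, 0.3]
    - [0, 0, 0.3]
    - [0, 0, 0.3]
    - [0, 0, 0.3]
    - [0, 0, 0.3]
    - [0, 0, 0.3]
    - [0, 0, 0.3]

```text
clock: 34.5
eef_pos: [0.4377, -0.2991, 0.113]
tool_rot: [0.126, 0.992, -0.0, 0.0]
ft_force: [-1.0, 0.3, -1.0]
grip_width: 0.0855
grasp_force: 0.0
```

Call:
drive_tool:
  slide:
    - [-0.061, -0.279, 0.12]
    - [-0.061, -0.279, 0.12]
    - [-0.061, -0.279, 0.12]
    - [-0.061, -0.279, 0.12]
    - [-0.061, -0.279, 0.12]
    - [-0.061, -0.279, 0.12]
    - [-0.061, -0.279, 0.12]
    - [-0.061, -0.279, 0.12]
  rotation:
    - [0, 0, 0]
    - [0, 0, 0]
    - [0, 0, 0]
    - [0, 0, 0]
    - [0, 0, 0]
    - [0, 0, 0]
    - [0, 0, 0]
    - [0, 0, 0]

```text
clock: 35.5
eef_pos: [0.4346, -0.3714, 0.0829]
tool_rot: [0.127, 0.992, -0.0, 0.0]
ft_force: [-0.4, 0.2, -1.2]
grip_width: 0.0854
grasp_force: 0.0
```

```bash
python3 - <<'E'
from h import *
chain((436,-371.2,15,75.2))
c=bot.camera("scene");p=cloud(c)
hsv=cv2.cvtColor(c["image"],cv2.COLOR_RGB2HSV);print(rect((cv2.inRange(hsv,*HS["blue"])>0)&(abs(p[...,2]-.026)<.004)&(p[...,1]<-.25),c,.026,8))
E
```

```text
at [ 434.6 -371.4   82.9] 75.41 q [-0.71 -0.45] F [-0.4  0.2 -1.2] w 85.4 t 35.5
[436, -371.2, 15, 75.2] slide [-0.005, 0.002, 0.272] rz 0.007
[[468.4, -382.2, 25.4, 20.2, 74.8, [136, 310]], [425.0, -370.6, 55.2, 26.2, -13.9, [126, 297]]]
```

Call:
drive_tool:
  slide:
    - [-0.005, 0.002, 0.1]
    - [-0.005, 0.002, 0.2]
    - [-0.005, 0.002, 0.272]
    - [-0.005, 0.002, 0.272]
    - [-0.005, 0.002, 0.272]
    - [-0.005, 0.002, 0.272]
    - [-0.005, 0.002, 0.272]
    - [-0.005, 0.002, 0.272]
  rotation:
    - [0, 0, 0]
    - [0, 0, 0]
    - [0, 0, 0]
    - [0, 0, 0]
    - [0, 0, 0]
    - [0, 0, 0]
    - [0, 0, 0]
    - [0, 0, 0]

```text
clock: 36.55
eef_pos: [0.4361, -0.3715, 0.0153]
tool_rot: [0.127, 0.992, -0.0, 0.0]
ft_force: [0.2, -0.8, 0.9]
grip_width: 0.0855
grasp_force: 0.0
```

Call:
drive_tool:
  slide:
    - [0, 0, 0]
    - [0, 0, 0]
    - [0, 0, 0]
    - [0, 0, 0]
    - [0, 0, 0]
    - [0, 0, 0]
    - [0, 0, 0]
    - [0, 0, 0]
  rotation:
    - [0, 0, 0]
    - [0, 0, 0]
    - [0, 0, 0]
    - [0, 0, 0]
    - [0, 0, 0]
    - [0, 0, 0]
    - [0, 0, 0]
    - [0, 0, 0]
  gripper: 0

```text
clock: 37.55
eef_pos: [0.4361, -0.3716, 0.015]
tool_rot: [0.127, 0.992, -0.0, 0.0]
ft_force: [1.0, 1.1, 4.6]
grip_width: 0.0265
grasp_force: 59.9
```

Call:
drive_tool:
  slide:
    - [0, 0, -0.1]
    - [0, 0, -0.2]
    - [0, 0, -0.3]
    - [0, 0, -0.4]
    - [0, 0, -0.42]
    - [0, 0, -0.42]
    - [0, 0, -0.42]
    - [0, 0, -0.42]
  rotation:
    - [0, 0, 0]
    - [0, 0, 0]
    - [0, 0, 0]
    - [0, 0, 0]
    - [0, 0, 0]
    - [0, 0, 0]
    - [0, 0, 0]
    - [0, 0, 0]

```text
clock: 38.55
eef_pos: [0.4352, -0.3709, 0.1186]
tool_rot: [0.127, 0.992, 0.001, -0.001]
ft_force: [0.1, 0.3, -0.9]
grip_width: 0.0263
grasp_force: 59.5
```

```bash
python3 - <<'E'
from h import *
chain((465,-170,120,80),(510,30,120,86),(557,137.3,80,92.9),(557,137.3,30,92.9))
E
```

```text
at [ 435.2 -370.9  118.6] 75.4 q [-0.71 -0.45] F [ 0.1  0.3 -0.9] w 26.3 t 38.55
[465, -170, 120, 80] slide [0.087, 0.808, -0.006] rz -0.161
[510, 30, 120, 86] slide [-0.038, 0.819, 0.0] rz -0.209
[557, 137.3, 80, 92.9] slide [-0.158, 0.441, 0.16] rz -0.241
[557, 137.3, 30, 92.9] slide [0.0, 0.0, 0.2] rz 0.0
```

Call:
drive_tool:
  slide:
    - [0.087, 0.808, 0]
    - [0.087, 0.808, 0]
    - [0.087, 0.808, 0]
    - [0.087, 0.808, 0]
    - [0.087, 0.808, 0]
    - [0.087, 0.808, 0]
    - [0.087, 0.808, 0]
    - [0.087, 0.808, 0]
  rotation:
    - [0, 0, -0.16]
    - [0, 0, -0.16]
    - [0, 0, -0.16]
    - [0, 0, -0.16]
    - [0, 0, -0.16]
    - [0, 0, -0.16]
    - [0, 0, -0.16]
    - [0, 0, -0.16]

```text
clock: 39.55
eef_pos: [0.4655, -0.1715, 0.1197]
tool_rot: [0.088, 0.996, -0.0, -0.0]
ft_force: [-0.4, -0.1, -0.5]
grip_width: 0.0262
grasp_force: 59.6
```

Call:
drive_tool:
  slide:
    - [-0.038, 0.819, 0]
    - [-0.038, 0.819, 0]
    - [-0.038, 0.819, 0]
    - [-0.038, 0.819, 0]
    - [-0.038, 0.819, 0]
    - [-0.038, 0.819, 0]
    - [-0.038, 0.819, 0]
    - [-0.038, 0.819, 0]
  rotation:
    - [0, 0, -0.21]
    - [0, 0, -0.21]
    - [0, 0, -0.21]
    - [0, 0, -0.21]
    - [0, 0, -0.21]
    - [0, 0, -0.21]
    - [0, 0, -0.21]
    - [0, 0, -0.21]

```text
clock: 40.55
eef_pos: [0.5106, 0.0283, 0.1199]
tool_rot: [0.036, 0.999, -0.0, -0.0]
ft_force: [-0.2, 0.9, -0.4]
grip_width: 0.0259
grasp_force: 59.6
```

Call:
drive_tool:
  slide:
    - [-0.158, 0.441, 0.16]
    - [-0.158, 0.441, 0.16]
    - [-0.158, 0.441, 0.16]
    - [-0.158, 0.441, 0.16]
    - [-0.158, 0.441, 0.16]
    - [-0.158, 0.441, 0.16]
    - [-0.158, 0.441, 0.16]
    - [-0.158, 0.441, 0.16]
  rotation:
    - [0, 0, -0.24]
    - [0, 0, -0.24]
    - [0, 0, -0.24]
    - [0, 0, -0.24]
    - [0, 0, -0.24]
    - [0, 0, -0.24]
    - [0, 0, -0.24]
    - [0, 0, -0.24]

```text
clock: 41.55
eef_pos: [0.5579, 0.1364, 0.0801]
tool_rot: [-0.025, 1.0, 0.0, 0.0]
ft_force: [0.0, -0.1, 0.8]
grip_width: 0.0262
grasp_force: 59.6
```

```bash
python3 - <<'E'
from h import *
chain((557,137.3,30,92.9))
E
```

```text
at [557.9 136.4  80.1] 92.84 q [0.24 0.19] F [ 0.  -0.1  0.8] w 26.2 t 41.55
[557, 137.3, 30, 92.9] slide [0.003, 0.004, 0.201] rz -0.002
```

Call:
drive_tool:
  slide:
    - [0.003, 0.003, 0.07]
    - [0.003, 0.003, 0.13]
    - [0.003, 0.003, 0.17]
    - [0.003, 0.003, 0.19]
    - [0.003, 0.003, 0.2]
    - [0.003, 0.003, 0.2]
    - [0.003, 0.003, 0.2]
    - [0.003, 0.003, 0.2]
  rotation:
    - [0, 0, 0]
    - [0, 0, 0]
    - [0, 0, 0]
    - [0, 0, 0]
    - [0, 0, 0]
    - [0, 0, 0]
    - [0, 0, 0]
    - [0, 0, 0]

```text
clock: 42.55
eef_pos: [0.5573, 0.1375, 0.0302]
tool_rot: [-0.025, 1.0, 0.0, 0.0]
ft_force: [0.8, 0.9, -0.7]
grip_width: 0.0259
grasp_force: 59.7
```

Call:
drive_tool:
  slide:
    - [0, 0, 0.01]
    - [0, 0, 0.02]
    - [0, 0, 0.03]
    - [0, 0, 0.036]
    - [0, 0, 0.04]
    - [0, 0, 0.04]
    - [0, 0, 0.04]
    - [0, 0, 0.04]
  rotation:
    - [0, 0, 0]
    - [0, 0, 0]
    - [0, 0, 0]
    - [0, 0, 0]
    - [0, 0, 0]
    - [0, 0, 0]
    - [0, 0, 0]
    - [0, 0, 0]

```text
clock: 43.55
eef_pos: [0.5573, 0.1378, 0.021]
tool_rot: [-0.025, 1.0, 0.0, 0.001]
ft_force: [-2.1, 1.8, 10.1]
grip_width: 0.0263
grasp_force: 60.9
```

Call:
drive_tool:
  slide:
    - [0, 0, 0]
    - [0, 0, 0]
    - [0, 0, 0]
    - [0, 0, -0.05]
    - [0, 0, -0.15]
    - [0, 0, -0.3]
    - [0, 0, -0.4]
    - [0, 0, -0.4]
  rotation:
    - [0, 0, 0]
    - [0, 0, 0]
    - [0, 0, 0]
    - [0, 0, 0]
    - [0, 0, 0]
    - [0, 0, 0]
    - [0, 0, 0]
    - [0, 0, 0]
  gripper: 0.6

```text
clock: 44.55
eef_pos: [0.5591, 0.138, 0.1231]
tool_rot: [-0.025, 1.0, 0.001, 0.003]
ft_force: [0.2, 0.5, -0.2]
grip_width: 0.0512
grasp_force: 0.0
```

```bash
python3 look.py; python3 - <<'E'
from h import *
chain((555,-90,120,88),(560,-310,110,84),(563.4,-383,80,84),(563.4,-383,16,84))
E
```

```text
picks []
punch bar []
cutter bar [[563.7, -382.2, 48.2, 18.0, -6.1, [432, 169]]]
paddle handle [[565.5, -220.1, 97.4, 23.5, -19.5, [367, 171]]]
lid []
punch [608.3 609.6 608.7 609.9 610.5] lid None picks [569.6 569.2 570.  569.  570.2] cutter None paddle None 44.6
at [557.8 137.7 121.2] 92.87 q [0.24 0.19] F [-0.1  0.2 -0.7] w 51.2 t 44.6
[555, -90, 120, 88] slide [0.057, -0.909, 0.005] rz 0.17
[560, -310, 110, 84] slide [-0.051, -0.879, 0.04] rz 0.14
[563.4, -383, 80, 84] slide [-0.044, -0.289, 0.12] rz 0.0
[563.4, -383, 16, 84] slide [0.0, 0.0, 0.256] rz 0.0
```

Call:
drive_tool:
  slide:
    - [0.057, -0.909, 0]
    - [0.057, -0.909, 0]
    - [0.057, -0.909, 0]
    - [0.057, -0.909, 0]
    - [0.057, -0.909, 0]
    - [0.057, -0.909, 0]
    - [0.057, -0.909, 0]
    - [0.057, -0.909, 0]
  rotation:
    - [0, 0, 0.17]
    - [0, 0, 0.17]
    - [0, 0, 0.17]
    - [0, 0, 0.17]
    - [0, 0, 0.17]
    - [0, 0, 0.17]
    - [0, 0, 0.17]
    - [0, 0, 0.17]
  gripper: 1

```text
clock: 45.6
eef_pos: [0.5542, -0.0889, 0.1197]
tool_rot: [0.016, 1.0, 0.0, -0.0]
ft_force: [-0.5, 0.5, 0.8]
grip_width: 0.0858
grasp_force: 0.0
```

Call:
drive_tool:
  slide:
    - [-0.051, -0.879, 0.04]
    - [-0.051, -0.879, 0.04]
    - [-0.051, -0.879, 0.04]
    - [-0.051, -0.879, 0.04]
    - [-0.051, -0.879, 0.04]
    - [-0.051, -0.879, 0.04]
    - [-0.051, -0.879, 0.04]
    - [-0.051, -0.879, 0.04]
  rotation:
    - [0, 0, 0.14]
    - [0, 0, 0.14]
    - [0, 0, 0.14]
    - [0, 0, 0.14]
    - [0, 0, 0.14]
    - [0, 0, 0.14]
    - [0, 0, 0.14]
    - [0, 0, 0.14]

```text
clock: 46.6
eef_pos: [0.5596, -0.3089, 0.1101]
tool_rot: [0.051, 0.999, 0.0, 0.0]
ft_force: [1.1, -0.0, 0.2]
grip_width: 0.0856
grasp_force: 0.0
```

Call:
drive_tool:
  slide:
    - [-0.044, -0.289, 0.12]
    - [-0.044, -0.289, 0.12]
    - [-0.044, -0.289, 0.12]
    - [-0.044, -0.289, 0.12]
    - [-0.044, -0.289, 0.12]
    - [-0.044, -0.289, 0.12]
    - [-0.044, -0.289, 0.12]
    - [-0.044, -0.289, 0.12]
  rotation:
    - [0, 0, 0]
    - [0, 0, 0]
    - [0, 0, 0]
    - [0, 0, 0]
    - [0, 0, 0]
    - [0, 0, 0]
    - [0, 0, 0]
    - [0, 0, 0]

```text
clock: 47.6
eef_pos: [0.5627, -0.3831, 0.08]
tool_rot: [0.052, 0.999, -0.0, 0.0]
ft_force: [0.2, -0.1, -0.5]
grip_width: 0.0852
grasp_force: 0.0
```

```bash
python3 - <<'E'
from h import *
chain((563.4,-383,17,84))
c=bot.camera("scene");p=cloud(c);print(tops(c,p,.034,.003,(.46,.68,-.47,-.31)))
E
```

```text
at [ 562.7 -383.1   80. ] 84.01 q [-0.6  -0.49] F [ 0.2 -0.1 -0.5] w 85.2 t 47.6
[563.4, -383, 17, 84] slide [-0.003, 0.001, 0.252] rz 0.0
[[566.5, -385.8, 50.1, 19.1, -6.1, [167, 329]]]
```

Call:
drive_tool:
  slide:
    - [-0.004, 0, 0.1]
    - [-0.004, 0, 0.2]
    - [-0.004, 0, 0.252]
    - [-0.004, 0, 0.252]
    - [-0.004, 0, 0.252]
    - [-0.004, 0, 0.252]
    - [-0.004, 0, 0.252]
    - [-0.004, 0, 0.252]
  rotation:
    - [0, 0, 0]
    - [0, 0, 0]
    - [0, 0, 0]
    - [0, 0, 0]
    - [0, 0, 0]
    - [0, 0, 0]
    - [0, 0, 0]
    - [0, 0, 0]

```text
clock: 48.65
eef_pos: [0.5638, -0.3835, 0.0173]
tool_rot: [0.052, 0.999, -0.0, 0.0]
ft_force: [-1.0, -0.3, 0.7]
grip_width: 0.0853
grasp_force: 0.0
```

Call:
drive_tool:
  slide:
    - [0, 0, 0]
    - [0, 0, 0]
    - [0, 0, 0]
    - [0, 0, 0]
    - [0, 0, 0]
    - [0, 0, 0]
    - [0, 0, 0]
    - [0, 0, 0]
  rotation:
    - [0, 0, 0]
    - [0, 0, 0]
    - [0, 0, 0]
    - [0, 0, 0]
    - [0, 0, 0]
    - [0, 0, 0]
    - [0, 0, 0]
    - [0, 0, 0]
  gripper: 0

```text
clock: 49.65
eef_pos: [0.5638, -0.3835, 0.017]
tool_rot: [0.052, 0.999, -0.0, 0.0]
ft_force: [-0.3, -0.1, 2.0]
grip_width: 0.0167
grasp_force: 61.4
```

Call:
drive_tool:
  slide:
    - [0, 0, -0.1]
    - [0, 0, -0.2]
    - [0, 0, -0.3]
    - [0, 0, -0.4]
    - [0, 0, -0.42]
    - [0, 0, -0.42]
    - [0, 0, -0.42]
    - [0, 0, -0.42]
  rotation:
    - [0, 0, 0]
    - [0, 0, 0]
    - [0, 0, 0]
    - [0, 0, 0]
    - [0, 0, 0]
    - [0, 0, 0]
    - [0, 0, 0]
    - [0, 0, 0]

```text
clock: 50.65
eef_pos: [0.563, -0.3829, 0.1203]
tool_rot: [0.052, 0.999, 0.001, -0.001]
ft_force: [-1.0, -0.1, -1.1]
grip_width: 0.0163
grasp_force: 61.2
```

```bash
python3 - <<'E'
from h import *
chain((560,-155,120,87),(560,80,120,91),(561.8,277.2,80,92.9),(561.8,277.2,32,92.9))
E
```

```text
at [ 563.  -382.9  120.3] 83.99 q [-0.6  -0.49] F [-1.  -0.1 -1.1] w 16.3 t 50.65
[560, -155, 120, 87] slide [0.107, 0.905, 0.001] rz -0.105
[560, 80, 120, 91] slide [0.049, 0.939, 0.0] rz -0.14
[561.8, 277.2, 80, 92.9] slide [-0.021, 0.789, 0.16] rz -0.066
[561.8, 277.2, 32, 92.9] slide [0.0, 0.0, 0.192] rz 0.0
```

Call:
drive_tool:
  slide:
    - [0.107, 0.905, 0]
    - [0.107, 0.905, 0]
    - [0.107, 0.905, 0]
    - [0.107, 0.905, 0]
    - [0.107, 0.905, 0]
    - [0.107, 0.905, 0]
    - [0.107, 0.905, 0]
    - [0.107, 0.905, 0]
  rotation:
    - [0, 0, -0.105]
    - [0, 0, -0.105]
    - [0, 0, -0.105]
    - [0, 0, -0.105]
    - [0, 0, -0.105]
    - [0, 0, -0.105]
    - [0, 0, -0.105]
    - [0, 0, -0.105]

```text
clock: 51.65
eef_pos: [0.5606, -0.1568, 0.1216]
tool_rot: [0.027, 1.0, -0.0, -0.0]
ft_force: [0.2, 0.0, -0.8]
grip_width: 0.0162
grasp_force: 61.2
```

Call:
drive_tool:
  slide:
    - [0.049, 0.939, 0]
    - [0.049, 0.939, 0]
    - [0.049, 0.939, 0]
    - [0.049, 0.939, 0]
    - [0.049, 0.939, 0]
    - [0.049, 0.939, 0]
    - [0.049, 0.939, 0]
    - [0.049, 0.939, 0]
  rotation:
    - [0, 0, -0.14]
    - [0, 0, -0.14]
    - [0, 0, -0.14]
    - [0, 0, -0.14]
    - [0, 0, -0.14]
    - [0, 0, -0.14]
    - [0, 0, -0.14]
    - [0, 0, -0.14]

```text
clock: 52.65
eef_pos: [0.5609, 0.0781, 0.1218]
tool_rot: [-0.008, 1.0, -0.0, -0.0]
ft_force: [0.2, 0.5, -0.9]
grip_width: 0.0163
grasp_force: 61.2
```

Call:
drive_tool:
  slide:
    - [-0.021, 0.789, 0.16]
    - [-0.021, 0.789, 0.16]
    - [-0.021, 0.789, 0.16]
    - [-0.021, 0.789, 0.16]
    - [-0.021, 0.789, 0.16]
    - [-0.021, 0.789, 0.16]
    - [-0.021, 0.789, 0.16]
    - [-0.021, 0.789, 0.16]
  rotation:
    - [0, 0, -0.066]
    - [0, 0, -0.066]
    - [0, 0, -0.066]
    - [0, 0, -0.066]
    - [0, 0, -0.066]
    - [0, 0, -0.066]
    - [0, 0, -0.066]
    - [0, 0, -0.066]

```text
clock: 53.65
eef_pos: [0.563, 0.2756, 0.0823]
tool_rot: [-0.024, 1.0, 0.0, 0.0]
ft_force: [0.7, -0.2, -2.0]
grip_width: 0.0166
grasp_force: 61.1
```

```bash
python3 - <<'E'
from h import *
c=bot.camera("scene");save(c["image"][120:230,225:335],"overcut.png",5)
chain((561.8,277.2,32,92.9))
E
```

```text
at [562.9 275.9  82.2] 92.82 q [0.46 0.41] F [-0.3  0.4 -0.3] w 16.6 t 53.7
[561.8, 277.2, 32, 92.9] slide [0.004, 0.006, 0.201] rz -0.003
```

View pics/overcut.png

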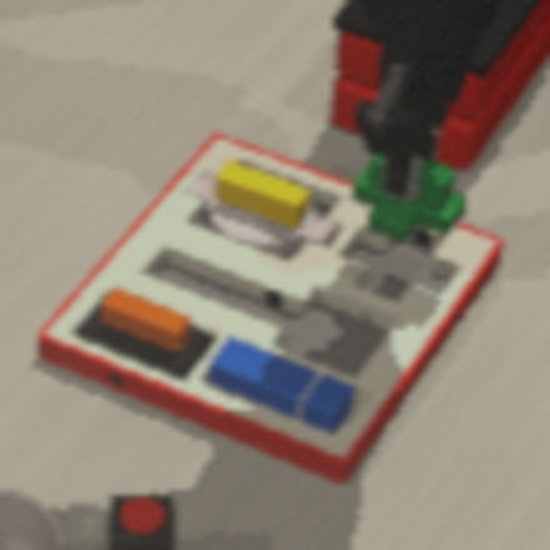

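The lid, punch (145,325) and picks (280,385) sit in their pockets. The cutter hangs level over its own at (410,195). Lowering.

Call:
drive_tool:
  slide:
    - [0.004, 0.004, 0.07]
    - [0.004, 0.004, 0.13]
    - [0.004, 0.004, 0.17]
    - [0.004, 0.004, 0.19]
    - [0.004, 0.004, 0.2]
    - [0.004, 0.004, 0.2]
    - [0.004, 0.004, 0.2]
    - [0.004, 0.004, 0.2]
  rotation:
    - [0, 0, 0]
    - [0, 0, 0]
    - [0, 0, 0]
    - [0, 0, 0]
    - [0, 0, 0]
    - [0, 0, 0]
    - [0, 0, 0]
    - [0, 0, 0]

```text
clock: 54.7
eef_pos: [0.5617, 0.2779, 0.0322]
tool_rot: [-0.025, 1.0, 0.0, 0.0]
ft_force: [0.1, 0.3, -0.6]
grip_width: 0.017
grasp_force: 61.2
```

Call:
drive_tool:
  slide:
    - [0, 0, 0.01]
    - [0, 0, 0.02]
    - [0, 0, 0.03]
    - [0, 0, 0.036]
    - [0, 0, 0.04]
    - [0, 0, 0.04]
    - [0, 0, 0.04]
    - [0, 0, 0.04]
  rotation:
    - [0, 0, 0]
    - [0, 0, 0]
    - [0, 0, 0]
    - [0, 0, 0]
    - [0, 0, 0]
    - [0, 0, 0]
    - [0, 0, 0]
    - [0, 0, 0]

```text
clock: 55.7
eef_pos: [0.5618, 0.2782, 0.023]
tool_rot: [-0.025, 1.0, 0.0, 0.001]
ft_force: [-1.6, 0.5, 8.2]
grip_width: 0.0166
grasp_force: 62.4
```

Call:
drive_tool:
  slide:
    - [0, 0, 0]
    - [0, 0, 0]
    - [0, 0, 0]
    - [0, 0, -0.05]
    - [0, 0, -0.15]
    - [0, 0, -0.3]
    - [0, 0, -0.4]
    - [0, 0, -0.4]
  rotation:
    - [0, 0, 0]
    - [0, 0, 0]
    - [0, 0, 0]
    - [0, 0, 0]
    - [0, 0, 0]
    - [0, 0, 0]
    - [0, 0, 0]
    - [0, 0, 0]
  gripper: 0.5

```text
clock: 56.7
eef_pos: [0.5634, 0.2787, 0.1255]
tool_rot: [-0.025, 1.0, 0.001, 0.003]
ft_force: [-0.5, 0.4, -0.2]
grip_width: 0.0429
grasp_force: 0.0
```

```bash
python3 look.py; python3 - <<'E'
from h import *
d=np.load("pics/top0.npz")["p"];c=bot.camera("top")
a=np.radians(2.9);U=np.array([[np.cos(a),np.sin(a)],[-np.sin(a),np.cos(a)]])
m=(d[...,2]<.0125)&(d[...,0]>.42)&(d[...,0]<.6)&(d[...,1]>.16)&(d[...,1]<.235)
k=cv2.findContours(m.astype(np.uint8),0,cv2.CHAIN_APPROX_NONE)[0];k=max(k,key=cv2.contourArea)
q=onplane(c,k.reshape(-1,2),.018)[:,:2]@U.T*1000;print("paddle hole",(U.T@((q.max(0)+q.min(0))/2)).round(1),np.ptp(q,0).round(1))
chain((570,50,120,80),(590,-150,120,71),(590.5,-228.7,80,71),(590.5,-228.7,14,71))
E
```

```text
picks []
punch bar []
cutter bar []
paddle handle [[565.9, -219.9, 96.7, 23.6, -19.1, [367, 171]]]
lid [[471.7, 266.0, 47.6, 15.4, 22.2, [180, 211]]]
punch [40.5 37.2 39.6 37.9] lid [598.  594.5 602.5 603.9 594.9] picks [33.6 33.7 33.4] cutter [573.2 572.3 572.1 573.6 571.6] paddle [583.  581.1 585.  569.7 559.7] 56.75
paddle hole [510.1 196.6] [154.   59.9]
at [561.3 277.7 121.9] 92.9 q [0.46 0.41] F [ 0.3  0.2 -0.6] w 42.8 t 56.8
[570, 50, 120, 80] slide [0.012, -0.911, 0.008] rz 0.45
[590, -150, 120, 71] slide [-0.218, -0.774, 0.0] rz 0.314
[590.5, -228.7, 80, 71] slide [-0.104, -0.297, 0.16] rz 0.0
[590.5, -228.7, 14, 71] slide [0.0, 0.0, 0.264] rz 0.0
```

Call:
drive_tool:
  slide:
    - [0.012, -0.911, 0]
    - [0.012, -0.911, 0]
    - [0.012, -0.911, 0]
    - [0.012, -0.911, 0]
    - [0.012, -0.911, 0]
    - [0.012, -0.911, 0]
    - [0.012, -0.911, 0]
    - [0.012, -0.911, 0]
  rotation:
    - [0, 0, 0.45]
    - [0, 0, 0.45]
    - [0, 0, 0.45]
    - [0, 0, 0.45]
    - [0, 0, 0.45]
    - [0, 0, 0.45]
    - [0, 0, 0.45]
    - [0, 0, 0.45]
  gripper: 1

```text
clock: 57.8
eef_pos: [0.5698, 0.0514, 0.1216]
tool_rot: [0.086, 0.996, 0.0, -0.0]
ft_force: [-0.1, 0.5, -0.9]
grip_width: 0.0853
grasp_force: 0.0
```

Call:
drive_tool:
  slide:
    - [-0.218, -0.774, 0]
    - [-0.218, -0.774, 0]
    - [-0.218, -0.774, 0]
    - [-0.218, -0.774, 0]
    - [-0.218, -0.774, 0]
    - [-0.218, -0.774, 0]
    - [-0.218, -0.774, 0]
    - [-0.218, -0.774, 0]
  rotation:
    - [0, 0, 0.314]
    - [0, 0, 0.314]
    - [0, 0, 0.314]
    - [0, 0, 0.314]
    - [0, 0, 0.314]
    - [0, 0, 0.314]
    - [0, 0, 0.314]
    - [0, 0, 0.314]

```text
clock: 58.8
eef_pos: [0.5902, -0.1485, 0.122]
tool_rot: [0.164, 0.986, 0.0, 0.0]
ft_force: [-0.2, -0.1, 0.3]
grip_width: 0.0858
grasp_force: 0.0
```

Call:
drive_tool:
  slide:
    - [-0.104, -0.297, 0.16]
    - [-0.104, -0.297, 0.16]
    - [-0.104, -0.297, 0.16]
    - [-0.104, -0.297, 0.16]
    - [-0.104, -0.297, 0.16]
    - [-0.104, -0.297, 0.16]
    - [-0.104, -0.297, 0.16]
    - [-0.104, -0.297, 0.16]
  rotation:
    - [0, 0, 0]
    - [0, 0, 0]
    - [0, 0, 0]
    - [0, 0, 0]
    - [0, 0, 0]
    - [0, 0, 0]
    - [0, 0, 0]
    - [0, 0, 0]

```text
clock: 59.8
eef_pos: [0.5906, -0.2283, 0.082]
tool_rot: [0.165, 0.986, -0.0, 0.0]
ft_force: [-0.1, -0.3, -0.2]
grip_width: 0.0854
grasp_force: 0.0
```

```bash
python3 - <<'E'
from h import *
chain((590.7,-228.7,14,71))
c=bot.camera("scene");p=cloud(c);print("handle",tops(c,p,.024,.003,(.45,.72,-.31,-.12)),"blade",tops(c,p,.012,.003,(.55,.72,-.31,-.15)))
c=bot.camera("top");p=cloud(c);print("case",[(n,np.median(p[(np.hypot(p[...,0]*1000-x,p[...,1]*1000-y)<6)][:,2]).round(4)) for n,x,y in(("punch",465,132),("lid",466,272),("picks",556,137),("cutter",560,277))])
E
```

```text
at [ 590.6 -228.3   82. ] 71.04 q [-0.37 -0.04] F [-0.1 -0.3 -0.2] w 85.4 t 59.8
[590.7, -228.7, 14, 71] slide [-0.001, -0.002, 0.272] rz 0.001
handle [[571.4, -223.2, 92.2, 24.0, -21.6, [212, 284]]] blade [[637.9, -247.6, 55.8, 55.7, -15.8, [228, 306]]]
case [('punch', np.float64(0.0391)), ('lid', np.float64(0.0393)), ('picks', np.float64(0.0322)), ('cutter', np.float64(0.0405))]
```

All four seated items are at their home heights (40/40/32/40 mm). Grasping the paddle.

Call:
drive_tool:
  slide:
    - [0, -0.002, 0.1]
    - [0, -0.002, 0.2]
    - [0, -0.002, 0.27]
    - [0, -0.002, 0.27]
    - [0, -0.002, 0.27]
    - [0, -0.002, 0.27]
    - [0, -0.002, 0.27]
    - [0, -0.002, 0.27]
  rotation:
    - [0, 0, 0]
    - [0, 0, 0]
    - [0, 0, 0]
    - [0, 0, 0]
    - [0, 0, 0]
    - [0, 0, 0]
    - [0, 0, 0]
    - [0, 0, 0]

```text
clock: 60.9
eef_pos: [0.5906, -0.2291, 0.0148]
tool_rot: [0.165, 0.986, -0.0, 0.0]
ft_force: [0.1, 0.3, -0.4]
grip_width: 0.0853
grasp_force: 0.0
```

Call:
drive_tool:
  slide:
    - [0, 0, 0]
    - [0, 0, 0]
    - [0, 0, 0]
    - [0, 0, 0]
    - [0, 0, 0]
    - [0, 0, 0]
    - [0, 0, 0]
    - [0, 0, 0]
  rotation:
    - [0, 0, 0]
    - [0, 0, 0]
    - [0, 0, 0]
    - [0, 0, 0]
    - [0, 0, 0]
    - [0, 0, 0]
    - [0, 0, 0]
    - [0, 0, 0]
  gripper: 0

```text
clock: 61.9
eef_pos: [0.5906, -0.2291, 0.0145]
tool_rot: [0.165, 0.986, -0.0, 0.0]
ft_force: [-0.4, -0.5, 2.9]
grip_width: 0.0217
grasp_force: 61.0
```

Call:
drive_tool:
  slide:
    - [0, 0, -0.1]
    - [0, 0, -0.2]
    - [0, 0, -0.3]
    - [0, 0, -0.4]
    - [0, 0, -0.42]
    - [0, 0, -0.42]
    - [0, 0, -0.42]
    - [0, 0, -0.42]
  rotation:
    - [0, 0, 0]
    - [0, 0, 0]
    - [0, 0, 0]
    - [0, 0, 0]
    - [0, 0, 0]
    - [0, 0, 0]
    - [0, 0, 0]
    - [0, 0, 0]

```text
clock: 62.9
eef_pos: [0.5896, -0.2287, 0.1179]
tool_rot: [0.165, 0.986, 0.0, -0.001]
ft_force: [-0.1, -0.1, -0.7]
grip_width: 0.0218
grasp_force: 60.6
```

```bash
python3 - <<'E'
from h import *
chain((560,-20,125,82),(520,150,110,92.9),(511.2,197.3,60,92.9))
E
```

```text
at [ 589.6 -228.7  117.9] 71.02 q [-0.37 -0.04] F [-0.1 -0.1 -0.7] w 21.8 t 62.9
[560, -20, 125, 82] slide [0.384, 0.751, -0.028] rz -0.383
[520, 150, 110, 92.9] slide [0.253, 0.651, 0.06] rz -0.38
[511.2, 197.3, 60, 92.9] slide [0.026, 0.191, 0.2] rz 0.0
```

Call:
drive_tool:
  slide:
    - [0.384, 0.751, -0.028]
    - [0.384, 0.751, -0.028]
    - [0.384, 0.751, -0.028]
    - [0.384, 0.751, -0.028]
    - [0.384, 0.751, -0.028]
    - [0.384, 0.751, -0.028]
    - [0.384, 0.751, -0.028]
    - [0.384, 0.751, -0.028]
  rotation:
    - [0, 0, -0.383]
    - [0, 0, -0.383]
    - [0, 0, -0.383]
    - [0, 0, -0.383]
    - [0, 0, -0.383]
    - [0, 0, -0.383]
    - [0, 0, -0.383]
    - [0, 0, -0.383]

```text
clock: 63.9
eef_pos: [0.5607, -0.0213, 0.1261]
tool_rot: [0.071, 0.997, -0.0, -0.0]
ft_force: [-0.7, -0.4, -0.8]
grip_width: 0.022
grasp_force: 60.6
```

Call:
drive_tool:
  slide:
    - [0.253, 0.651, 0.06]
    - [0.253, 0.651, 0.06]
    - [0.253, 0.651, 0.06]
    - [0.253, 0.651, 0.06]
    - [0.253, 0.651, 0.06]
    - [0.253, 0.651, 0.06]
    - [0.253, 0.651, 0.06]
    - [0.253, 0.651, 0.06]
  rotation:
    - [0, 0, -0.38]
    - [0, 0, -0.38]
    - [0, 0, -0.38]
    - [0, 0, -0.38]
    - [0, 0, -0.38]
    - [0, 0, -0.38]
    - [0, 0, -0.38]
    - [0, 0, -0.38]

```text
clock: 64.9
eef_pos: [0.521, 0.1489, 0.1114]
tool_rot: [-0.024, 1.0, -0.0, 0.0]
ft_force: [0.5, 0.3, -1.1]
grip_width: 0.0221
grasp_force: 60.6
```

Call:
drive_tool:
  slide:
    - [0.026, 0.191, 0.16]
    - [0.026, 0.191, 0.16]
    - [0.026, 0.191, 0.16]
    - [0.026, 0.191, 0.16]
    - [0.026, 0.191, 0.16]
    - [0.026, 0.191, 0.16]
    - [0.026, 0.191, 0.16]
    - [0.026, 0.191, 0.16]
  rotation:
    - [0, 0, 0]
    - [0, 0, 0]
    - [0, 0, 0]
    - [0, 0, 0]
    - [0, 0, 0]
    - [0, 0, 0]
    - [0, 0, 0]
    - [0, 0, 0]

```text
clock: 65.9
eef_pos: [0.5119, 0.1971, 0.0714]
tool_rot: [-0.025, 1.0, 0.0, 0.0]
ft_force: [-0.6, 0.2, -1.5]
grip_width: 0.0223
grasp_force: 60.6
```

```bash
python3 - <<'E'
from h import *
c=bot.camera("scene");save(c["image"][120:230,225:335],"overpad.png",5)
chain((511.2,197.3,29.5,92.9))
E
```

```text
at [511.8 197.1  71.3] 92.87 q [0.37 0.32] F [ 0.2 -0.5 -0.9] w 22.2 t 65.95
[511.2, 197.3, 29.5, 92.9] slide [0.002, 0.001, 0.167] rz -0.001
```

View pics/overpad.png

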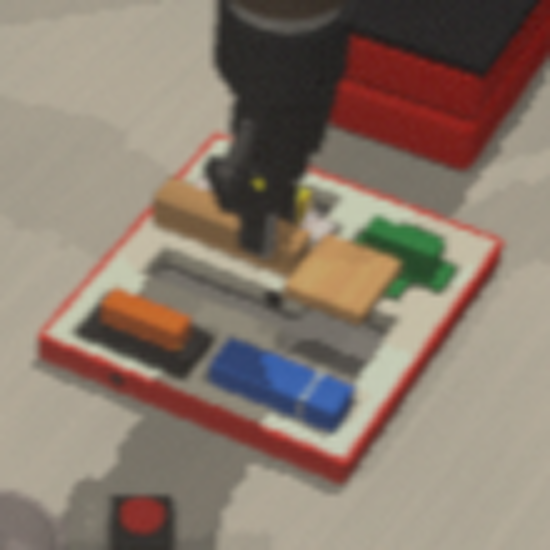

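The paddle hangs level with its blade toward +x at crop (345,275), over its pocket; the other four are seated. Lowering.

Call:
drive_tool:
  slide:
    - [0.002, 0.001, 0.06]
    - [0.002, 0.001, 0.11]
    - [0.002, 0.001, 0.14]
    - [0.002, 0.001, 0.155]
    - [0.002, 0.001, 0.167]
    - [0.002, 0.001, 0.167]
    - [0.002, 0.001, 0.167]
    - [0.002, 0.001, 0.167]
  rotation:
    - [0, 0, 0]
    - [0, 0, 0]
    - [0, 0, 0]
    - [0, 0, 0]
    - [0, 0, 0]
    - [0, 0, 0]
    - [0, 0, 0]
    - [0, 0, 0]

```text
clock: 66.95
eef_pos: [0.5115, 0.1974, 0.0299]
tool_rot: [-0.025, 1.0, 0.0, 0.0]
ft_force: [-0.1, -0.9, -0.6]
grip_width: 0.0221
grasp_force: 60.6
```

Call:
drive_tool:
  slide:
    - [0, 0, 0.01]
    - [0, 0, 0.02]
    - [0, 0, 0.03]
    - [0, 0, 0.036]
    - [0, 0, 0.04]
    - [0, 0, 0.04]
    - [0, 0, 0.04]
    - [0, 0, 0.04]
  rotation:
    - [0, 0, 0]
    - [0, 0, 0]
    - [0, 0, 0]
    - [0, 0, 0]
    - [0, 0, 0]
    - [0, 0, 0]
    - [0, 0, 0]
    - [0, 0, 0]

```text
clock: 67.95
eef_pos: [0.5116, 0.1976, 0.0205]
tool_rot: [-0.025, 1.0, 0.0, 0.001]
ft_force: [-1.8, 0.8, 8.0]
grip_width: 0.0219
grasp_force: 61.7
```

Call:
drive_tool:
  slide:
    - [0, 0, 0]
    - [0, 0, 0]
    - [0, 0, 0]
    - [0, 0, -0.05]
    - [0, 0, -0.15]
    - [0, 0, -0.3]
    - [0, 0, -0.5]
    - [0, 0, -0.6]
  rotation:
    - [0, 0, 0]
    - [0, 0, 0]
    - [0, 0, 0]
    - [0, 0, 0]
    - [0, 0, 0]
    - [0, 0, 0]
    - [0, 0, 0]
    - [0, 0, 0]
  gripper: 0.45

```text
clock: 68.95
eef_pos: [0.5127, 0.1978, 0.1736]
tool_rot: [-0.025, 1.0, 0.001, 0.003]
ft_force: [0.7, 1.5, -1.5]
grip_width: 0.0386
grasp_force: 0.0
```

Call:
drive_tool:
  slide:
    - [0, -0.5, 0]
    - [0, -0.9, 0]
    - [0, -0.9, 0]
    - [0, -0.9, 0]
    - [0, -0.9, 0]
    - [0, -0.9, 0]
    - [0, -0.9, 0]
    - [0, -0.9, 0]
  rotation:
    - [0, 0, 0]
    - [0, 0, 0]
    - [0, 0, 0]
    - [0, 0, 0]
    - [0, 0, 0]
    - [0, 0, 0]
    - [0, 0, 0]
    - [0, 0, 0]

```text
clock: 69.95
eef_pos: [0.5226, -0.0262, 0.1696]
tool_rot: [-0.026, 1.0, 0.0, -0.0]
ft_force: [-1.1, 0.1, 0.6]
grip_width: 0.0384
grasp_force: 0.0
```

Call:
drive_tool:
  slide:
    - [0, -0.6, 0]
    - [0, -0.6, 0]
    - [0, -0.6, 0]
    - [0, -0.6, 0]
    - [0, -0.6, 0]
    - [0, -0.6, 0]
    - [0, -0.6, 0]
    - [0, -0.6, 0]
  rotation:
    - [0, 0, 0]
    - [0, 0, 0]
    - [0, 0, 0]
    - [0, 0, 0]
    - [0, 0, 0]
    - [0, 0, 0]
    - [0, 0, 0]
    - [0, 0, 0]

```text
clock: 70.95
eef_pos: [0.5302, -0.1765, 0.1697]
tool_rot: [-0.026, 1.0, -0.0, 0.0]
ft_force: [-0.9, -0.6, 0.1]
grip_width: 0.0384
grasp_force: 0.0
```

```bash
python3 - <<'E'
from h import *
c=bot.camera("top");p=cloud(c);save(c["image"][140:250,145:260],"final.png",5)
B=(.4,.62,.1,.34)
for z in(.040,.032,.030,.018): print(z,[r for r in tops(c,p,z,.0025,B,20)])
print("blade z",np.median(p[(np.hypot(p[...,0]*1000-560,p[...,1]*1000-199.5)<10)][:,2]))
for n,x,y in(("punch",465,132),("lid",466,272),("picks",556,137),("cutter",560,277),("paddle",500,196.5)):
    k=p[np.hypot(p[...,0]*1000-x,p[...,1]*1000-y)<7]; print(n,np.median(k[:,2]).round(4))
E
```

```text
0.04 [[463.6, 271.8, 59.9, 19.4, 5.1, [178, 214]], [466.4, 132.3, 52.0, 17.0, 2.8, [233, 212]], [561.7, 276.7, 47.7, 16.8, 5.2, [177, 176]]]
0.032 [[470.7, 194.2, 65.5, 22.8, 3.1, [209, 211]], [556.6, 137.1, 81.5, 27.1, 3.1, [231, 177]]]
0.03 [[485.0, 195.6, 94.0, 23.3, 0.1, [209, 205]], [556.8, 136.9, 83.1, 28.0, 4.2, [231, 178]]]
0.018 [[509.4, 213.8, 225.7, 207.8, -87.1, [202, 199]]]
blade z 0.01712995817271623
punch 0.0402
lid 0.0398
picks 0.0313
cutter 0.0397
paddle 0.0289
```

View pics/final.png

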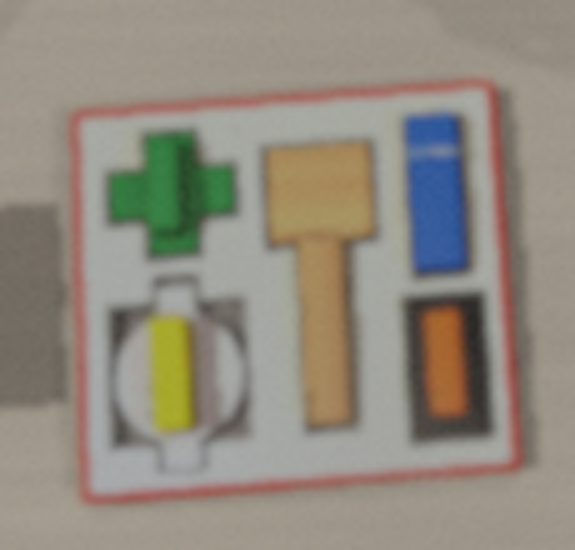

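All five items sit flat in their pockets, with tops at 40/40/40/31/29 mm and centres within about 2.5 mm. The gripper is clear, so I'm handing in.

```bash
python3 -c "
from workcell import bot
print(bot.job_done())"
```

```text
the job is handed in; nothing more can be done
None
```

I pressed the button fully down, turned the lid about 86° and lifted it off, then seated the lid and all four tools in their pockets; I handed the job in at about 71 s, and no verdict came back.

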